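# Hook a carton sealer's main spring back on its tension post with a spring puller

### The job

The carton sealer's tape head lies on its side on the bench and its main spring has come off the tension post. Take the spring puller from its wooden rest, catch the spring's free eye with the hook, stretch it out over the post's head and let it settle in the post's waist, so that the spring holds the roller arm out against its stop; then slip the hook out and lay the puller back in its rest. Feel your way: do not pry hard on the head or the post, do not overstretch the spring or let it fly back, touch the tape head with the puller only, and leave the other things on the bench where they are.

Things in the scene. Friction and masses are not known exactly. Their poses are not given: they have to be found in the camera images.
- puller_grip (a point): Middle of the spring puller's wooden handle (90 mm long, 22 wide, 26 high, flat sides): grip it here, across y. x: along the rod from handle to hook; z up, as it lies in its rest. The 5 mm round rod is in line with the handle and ends 140 mm ahead of this point in a hook; a 16 mm ferrule ends 57 mm ahead. Puller about 90 g.
- puller_hook (a point): Point on the axis of the hook's leg, 4 mm below the rod's axis: an eye's wire lies here when right up under the rod. Puller's axes. The leg, 4 mm thick, leaves the rod's end (0.7 mm ahead of here) and goes down to 22 mm below the rod's axis, raked back to the handle by 0.18 mm per mm of depth: a wire that it pulls handle first (along -x) stays on it, creeping up it as it slides.
- rest_seat (a point): Place of the handle's middle in the puller's rest; x as the puller's x there. Plywood base 155 x 70 x 10 mm, its underside 55 mm below this point. Notched uprights: one 34 mm behind carries the handle (notch 28 mm wide, tops 1 mm below this point), one 74 mm ahead the rod (16 mm wide, tops 8 mm above it). Rest and grey parts tray may have changed places.
- tape_head: Tape head, fixed, lying on its side: two grey plates with rollers between, a big roll of tape at its far end. Origin on the bench; x from the rubber rollers to the tape roll, y along the spring line from post to lug, z up. The upper plate's top is at z = 64 mm, its edge past the post at y = -80; spring line at x = -45, lug near y = 60; a carrying bar at x = 45 stands 27 mm high.
- slot_mid (a point): Middle of the tension post's slot at the height of the middle of the post's waist (22 mm above the plate); tape head's axes. The post is clamped up to 15 mm from here along y: where is not measured, find it by touch or sight; it holds fast. Steel pin 31 mm high: 10 mm collar up to 18 mm, 7 mm waist from 18 to 26, 10 mm head to 31, bevelled from 29.5; washer round the foot 19 mm wide, 2.5 high.
- eye_center (a point): Centre of the opening of the spring's free eye: a closed long loop of 3 mm wire, opening 22 mm along the spring, 16 mm across, round ends. x: outward along the spring, away from the lug; z square to the loop. Slack it lies level with the post's waist, 70 mm from the lug, about which it swings freely sideways and up. It is seated with the post inside and its outer end on the waist.
- spring_eye (a joint): Stretch of the main spring, m; 0 is slack. It gives from 3 N on, 0.15 N more per mm. On the post it is stretched 20 to 50 mm, by where the post is; getting over the head takes about 10 mm more; past 70 mm it is spoilt.
- roller_arm (a joint): Swing of the roller arm that carries the spring's lug, rad: loose between 0 and 0.2; the spring's pull swings it to its stop at 0.2 (the lug moves up to 9 mm towards the post).
- screwdriver: Bystander: black-handled screwdriver, 190 mm. Not to be moved.
- wrench: Bystander: steel spanner, 160 mm. Not to be moved.
- tape_roll: Bystander: roll of brown tape, 110 mm across, 48 mm high. Not to be moved.
- spare_roller: Bystander: black rubber roller standing on end, 34 mm across, 50 mm high. Not to be moved.
- carton: Bystander: small cardboard box 110 x 80 x 60 mm. Not to be moved.
- coasters: Bystander: black wrapped round stack, 96 mm across, 40 mm high. Not to be moved.
- stock_box: Bystander: flat black wrapped box 70 x 100 x 35 mm. Not to be moved.

How it is judged:
By the outcome, as a careful person would: the job done as asked, in the order asked, and still so for the second after the job is handed in, with the robot touching nothing.
It also fails if it takes over 69 s, if anything falls off the work surface, if the arm or the gripper's body presses on something with over 40 N, if the wrist force passes 120 N, or if a joint passes its speed limit or range.

### The arm

A 6-joint arm with a two-finger parallel gripper is mounted at the origin on the work surface. World frame = base frame: x ahead of the robot, y to its left, z up, the work surface at z = 0. Lengths are in m, angles in rad, forces in N, time in s.
With the tool pointing down it reaches from about 0.2 to 0.875 m from the base axis. Payload 3.4 kg.
Tool frame: the origin (TCP) lies between the finger pads; the fingertips stand 25 mm ahead of it and the grasp point (between the pads) lies 6 mm ahead of it; x points along the fingers, z is the direction in which the jaws open and shut, and the axes are right-handed (so a half turn about x gives the same grasp; the last joint's range is limited). The gripper opens to 94 mm and grips with 3 to 60 N. Pads are 16 mm wide; open, the fingers measure 119 mm over their backs; the gripper's body (75 mm by 177 mm) begins 78 mm behind the grasp point.
Start: joints at [-1.267, 0.276, 1.505, -0, 1.361, -0.121], TCP at [0.237, -0.524, 0.23] pointing down, gripper open.
Joint ranges: [-2.89, 2.89], [-0.75, 2.08], [0.22, 2.7], [-1.18, 4.32], [0.11, 2.71], [-2.7, 2.7]. Speed limits (rad/s): [2.57, 2.57, 3.14, 3.14, 3.14, 3.14].

### API

Orientations are given as a rotation vector (axis times angle).
In Python, from rig import bot gives the robot as it stands. The module is installed in compiled form; this text tells all that it offers.
- The arm moves only by the tool drive_tool, never from a script. Its argument "plan" is a list of rows, each an object with "linear": the shift along the tool's x, y, z in m, a list of three; "twist": the turn about the tool's x in degrees; "grip": the finger opening in m, from 0 to 0.094. In form: [{"linear": [tx, ty, tz], "twist": twist, "grip": grip}, ...]. A call has 1 to 12 rows; each row shifts and turns the commanded pose from where the row before left it, along the tool's axes as they then stand; what a row does not reach is not made up. A row lasts 1/10 s, in which the tool goes at most 50 mm and 8.59 degrees, less where a joint would pass 70% of its speed; a pose out of reach is approached as far as the arm can. A call is refused whole if a number of a shift passes 0.05 or a number of a turn 8.59, either way. A call with a gripper value outside its range is refused whole. The fingers move at their own pace and stop on an object; "newtons" is the grip in N (left out, the last holds). Time passes only in rows, so rows that do not move let the fingers close. It gives the time, the measured TCP pose, the force and the opening at its end, in the units of the state.
- bot.get_obs(): the state, without advancing time (a new reading comes with each control period).
- bot.snapshot(name): name is "scene" or "top"; returns a dict with "image" (420x560x3 uint8, red, green, blue), "camera_matrix" (3x3 intrinsics, pixels), "view" (4x4, takes a point from world to camera coordinates). Camera axes: x right, y up, looking along -z (the intrinsics and any distortion apply to the point x, -y, -z); pixel columns grow to the right and rows downward; lengths in m; the calibration is good to about 2 mm. A picture is of the moment at which its call begins. There is no depth.
- bot.sign_off(): hands the job in, once; it reports no verdict.
The state is a dict: "clock": time; "joints": joint angles; "joint_vel": joint speeds; "joint_torque": joint torques, N m; "ee_pos": TCP position; "eef_rot": TCP orientation; "contact_force": force on the tool from outside, world axes, zero at the start; "moment": the same for the moment, N m; "finger_gap": opening from 0.0 (shut) to 1.0 (fully open).
Only numpy, scipy, OpenCV 4.12 (cv2) and the standard library are available. Lean on these libraries where they do the work, as an engineer would, in place of code of your own. Each camera call takes 0.05 s, during which the arm holds its last target.

## Working session

There is one attempt and no reset: what is moved stays moved. The work goes in short steps, Python scripts to look and compute and a tool call to move; the robot and the scene stay as the last step left them, time stands still between calls to the robot, and variables do not carry over. Pictures are saved under pics/ and viewed, and the job is handed in when it is done.

Besides the shell and the picture viewer there is one more tool, called as name([rows], argument=value, ...), one row to a line, values as JSON. drive_tool: Moves the arm, as the interface text tells. Its arguments: {"type":"object","properties":{"plan":{"type":"array","items":{"type":"object","properties":{"linear":{"type":"array","items":{"type":"number"}},"twist":{"type":"number"},"grip":{"type":"number"}}}},"newtons":{"type":"number"}},"required":["plan"]}

```bash
mkdir -p pics; ls
python3 - <<'E'
from rig import bot
import cv2,numpy as np
print(bot.get_obs())
for n in("scene","top"):
    s=bot.snapshot(n); cv2.imwrite(f"pics/{n}0.png",s["image"][:,:,::-1]); print(n,s["camera_matrix"].tolist(),s["view"].tolist(),s.keys())
E
```

```text
pics
{'clock': 0.0, 'joints': array([-1.26699340e+00,  2.76600127e-01,  1.50609407e+00, -1.24679716e-06,
        1.36069260e+00, -1.21031746e-01]), 'joint_vel': array([ 0.00075   , -0.00071262,  0.00216965, -0.00115009, -0.00046287,
        0.00025637]), 'joint_torque': array([ 1.83900025e-03, -4.04568565e+01, -2.37222433e+01,  7.00220000e-02,
        3.41208803e-02, -1.42741533e-04]), 'ee_pos': array([ 0.23682303, -0.52340881,  0.22961734]), 'eef_rot': array([ 0.89194977,  1.38215148, -0.89006526]), 'contact_force': array([-0.39406173,  0.05922144,  0.25218986]), 'moment': array([-0.00642359, -0.01675006, -0.03626576]), 'finger_gap': 1.0007491980577023}
scene [[473.06998740216204, 0.0, 288.7660759011698], [0.0, 473.06998740216204, 209.65722340719893], [0.0, 0.0, 1.0]] [[0.6214911106531121, 0.7833207931032407, 0.012543303841950211, -0.3729765978498199], [-0.457700555591468, 0.35005484888027366, 0.8172954203876776, 0.18773757426891582], [0.6358136525668686, -0.5136829156858532, 0.5760823390298112, -1.5611509734883404], [0.0, 0.0, 0.0, 1.0]] dict_keys(['image', 'camera_matrix', 'view'])
top [[409.96886212113037, 0.0, 271.8047959734923], [0.0, 409.96886212113037, 208.99257622744463], [0.0, 0.0, 1.0]] [[-0.00037461662704324234, -0.9999999236537905, 0.00011115212958463178, 0.005352023812498991], [0.9956790833747658, -0.0003626763497676264, 0.09286027889173849, -0.5719011897558001], [-0.09286023148995955, 0.00014545885496471367, 0.9956791432230327, -1.2053262458445255], [0.0, 0.0, 0.0, 1.0]] dict_keys(['image', 'camera_matrix', 'view'])
```

View pics/scene0.png

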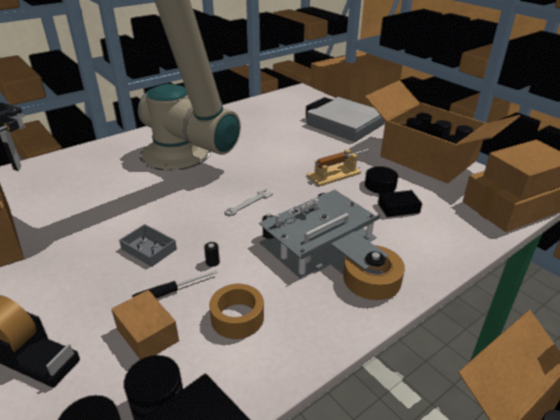

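View pics/top0.png

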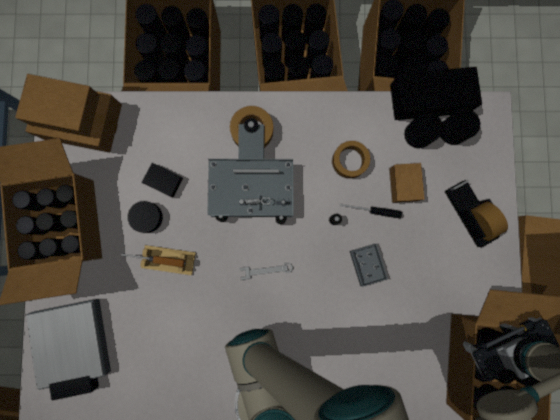

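```bash
cat > h.py <<'E'
import numpy as np,cv2
from rig import bot
def snap(n,f=None,crop=None,k=1):
    s=bot.snapshot(n); im=s["image"][:,:,::-1]
    if f:
        c=im if crop is None else im[crop[1]:crop[3],crop[0]:crop[2]]
        cv2.imwrite("pics/"+f,cv2.resize(c,None,fx=k,fy=k,interpolation=cv2.INTER_CUBIC))
    return s
F=np.diag([1,-1,-1.])
def proj(s,p):
    p=np.atleast_2d(p); c=(p@s["view"][:3,:3].T+s["view"][:3,3])@F
    q=c@s["camera_matrix"].T; return q[:,:2]/q[:,2:]
def back(s,uv,z):
    R=s["view"][:3,:3];t=s["view"][:3,3]
    d=R.T@(F@np.linalg.solve(s["camera_matrix"],[uv[0],uv[1],1.])); o=-R.T@t
    return o+d*(z-o[2])/d[2]
def tri(s1,a,s2,b):
    A=[];B=[]
    for s,uv in((s1,a),(s2,b)):
        R=s["view"][:3,:3];t=s["view"][:3,3]
        d=R.T@(F@np.linalg.solve(s["camera_matrix"],[uv[0],uv[1],1.]));d/=np.linalg.norm(d);o=-R.T@t
        P=np.eye(3)-np.outer(d,d);A.append(P);B.append(P@o)
    return np.linalg.lstsq(np.vstack(A),np.hstack(B),rcond=None)[0]
E
python3 - <<'E'
import cv2
from h import *
t=cv2.imread("pics/top0.png");s=cv2.imread("pics/scene0.png")
def c(im,x0,y0,x1,y1,k,f): cv2.imwrite("pics/"+f,cv2.resize(im[y0:y1,x0:x1],None,fx=k,fy=k,interpolation=cv2.INTER_CUBIC))
c(t,200,150,300,225,8,"t_head.png");c(t,115,235,205,285,8,"t_rest.png")
c(s,255,185,355,260,8,"s_head.png");c(s,295,140,375,190,10,"s_rest.png")
E
```

```text
(no output)
```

View pics/t_head.png

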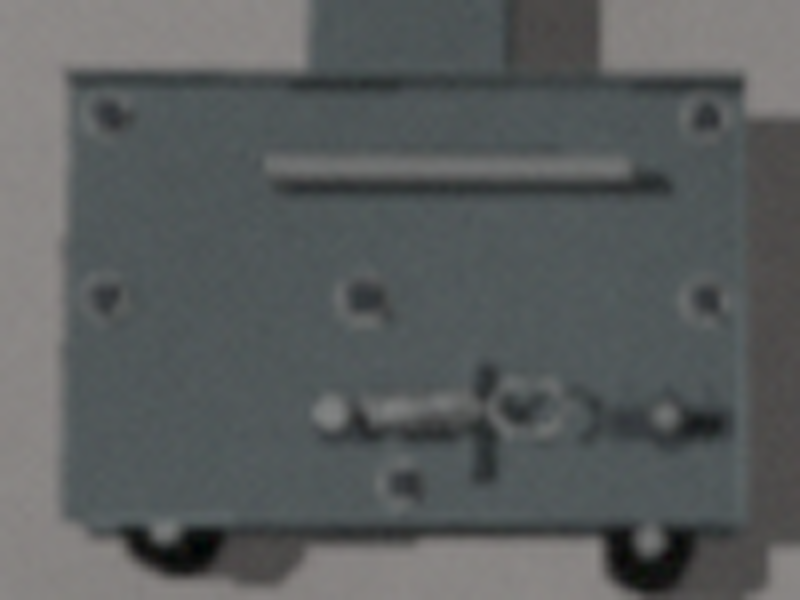

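View pics/t_rest.png

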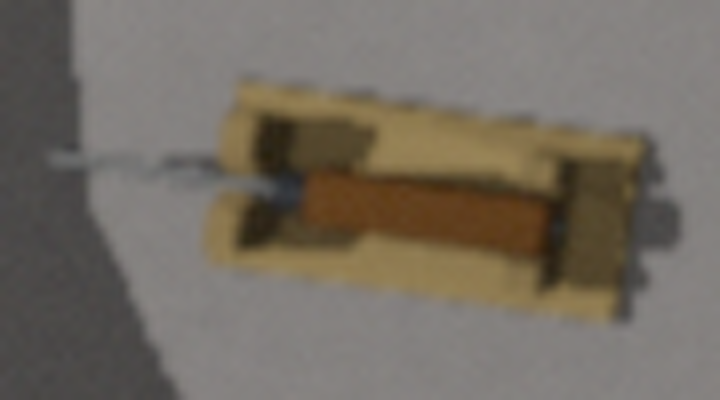

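View pics/s_head.png

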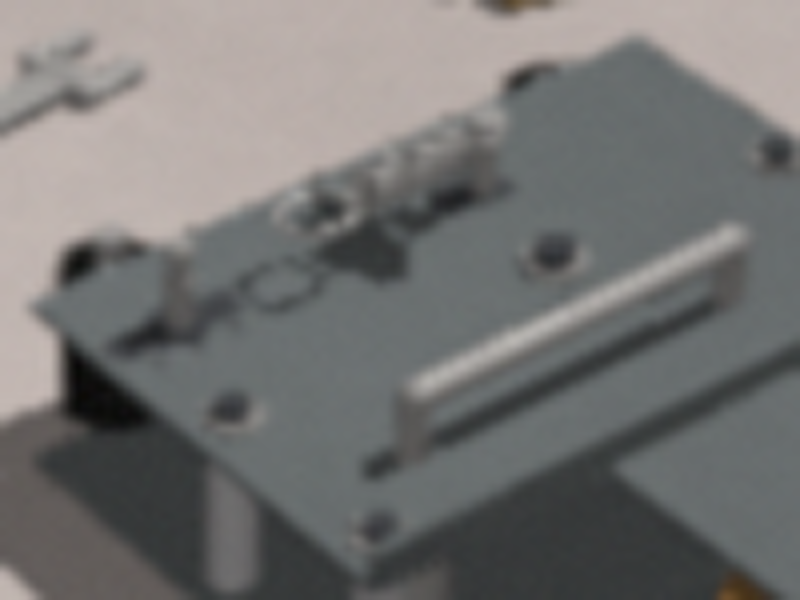

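View pics/s_rest.png

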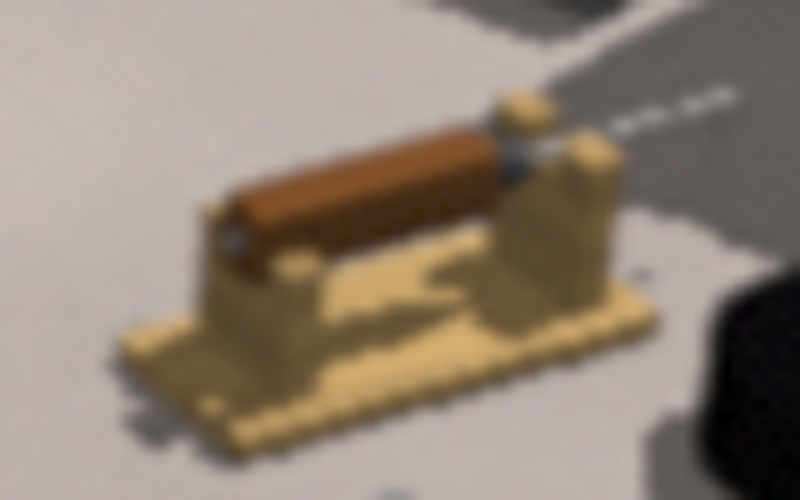

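Run:
```python
from h import *
t=snap("top");s=snap("scene")
T=lambda x,y:(200+x/8-.5+.06,150+y/8-.5+.06)
S=lambda x,y:(255+x/8-.5+.06,185+y/8-.5+.06)
np.set_printoptions(precision=4,suppress=True)
for n,p in dict(UL=(68,75),UR=(745,78),LR=(748,525),LL=(62,520)).items(): print(n,back(t,T(*p),.064))
for n,p in dict(barL=(268,165),barR=(632,168)).items(): print(n,back(t,T(*p),.089))
print("post",back(t,T(668,414),.095),back(s,S(178,245),.095),tri(t,T(668,414),s,S(178,245)))
print("lug",back(t,T(333,413),.095),back(s,S(487,120),.095),tri(t,T(333,413),s,S(487,120)))
print("eye",back(t,T(532,407),.086),back(s,S(322,210),.086),tri(t,T(532,407),s,S(322,210)))
R=lambda x,y:(115+x/8-.44,235+y/8-.44)
Q=lambda x,y:(295+x/10-.45,140+y/10-.45)
for z in(.068,):
  print("handle top corners",[back(t,R(*p),z) for p in((303,172),(300,222),(553,197),(550,255))])
for z in(.01,):
  print("base corners",[back(t,R(*p),z) for p in((240,82),(645,140),(620,320),(210,262))])
print("hooktip",back(t,R(52,157),.055),back(s,Q(738,92),.055),tri(t,R(52,157),s,Q(738,92)))
print("base s",[back(s,Q(*p),.01) for p in((122,345),(238,440),(658,302))])
```

```text
UL [0.7166 0.1929 0.064 ]
UR [ 0.7154 -0.0564  0.064 ]
LR [ 0.5503 -0.0567  0.064 ]
LL [0.5522 0.1928 0.064 ]
barL [0.6783 0.1166 0.089 ]
barR [ 0.6771 -0.0143  0.089 ]
post [ 0.5874 -0.0268  0.095 ] [ 0.5874 -0.0275  0.095 ] [ 0.5873 -0.0271  0.0948]
lug [0.5878 0.0922 0.095 ] [0.5929 0.0888 0.095 ] [0.5884 0.0926 0.091 ]
eye [0.591  0.0216 0.086 ] [0.5896 0.0258 0.086 ] [0.5915 0.0226 0.0883]
handle top corners [array([0.4324, 0.3481, 0.068 ]), array([0.4146, 0.3487, 0.068 ]), array([0.4234, 0.2582, 0.068 ]), array([0.4028, 0.2588, 0.068 ])]
base corners [array([0.4649, 0.3896, 0.01  ]), array([0.4431, 0.2363, 0.01  ]), array([0.3759, 0.2445, 0.01  ]), array([0.3976, 0.3989, 0.01  ])]
hooktip [0.4375 0.4432 0.055 ] [0.4345 0.4492 0.055 ] [0.4384 0.4429 0.0584]
base s [array([0.3788, 0.2454, 0.01  ]), array([0.4412, 0.2374, 0.01  ]), array([0.4596, 0.3945, 0.01  ])]
```

```bash
cat >> h.py <<'E'
from scipy.spatial.transform import Rotation as Ro
def to(p,yawz=None):
    "tool-frame shift to bring TCP to world p; twist so tool z (or -z) lies along azimuth yawz deg"
    o=bot.get_obs();R=Ro.from_rotvec(o["eef_rot"]).as_matrix()
    tw=0
    zz=np.degrees(np.arctan2(R[1,2],R[0,2]))
    print("x",R[:,0].round(4),"az of tool z",zz.round(2),"local shift (before twist)",(R.T@(np.array(p)-o["ee_pos"])).round(4))
    if yawz is not None: print("twist (cand, world yaw)",yawz-zz," sign: tool x down => twist = -yaw change")
E
python3 - <<'E'
from h import *
to([.4185,.3035,.15],-7.8); print(bot.get_obs()["joints"])
E
```

```text
x [-3.e-04  1.e-03 -1.e+00] az of tool z -65.66 local shift (before twist) [ 0.0807  0.5064 -0.6787]
twist (cand, world yaw) 57.8603456532354  sign: tool x down => twist = -yaw change
[-1.26700287e+00  2.76353283e-01  1.50563090e+00  7.65557573e-06
  1.36068832e+00 -1.21015179e-01]
```

drive_tool([
  {"linear":[0,0,0],"twist":-8.27,"grip":0.06},
  {"linear":[0,0,0],"twist":-8.27,"grip":0.06},
  {"linear":[0,0,0],"twist":-8.27,"grip":0.06},
  {"linear":[0,0,0],"twist":-8.27,"grip":0.06},
  {"linear":[0,0,0],"twist":-8.27,"grip":0.06},
  {"linear":[0,0,0],"twist":-8.27,"grip":0.06},
  {"linear":[0,0,0],"twist":-8.24,"grip":0.06},
], newtons=40)

```text
clock: 0.9
ee_pos: [0.2369, -0.5238, 0.2303]
eef_rot: [0.103, 1.569, -0.102]
contact_force: [-0.1, -0.3, -1.2]
finger_gap: 0.633
```

Run:
```python
from h import *
to([.4185,.3035,.15],-7.8); print(bot.get_obs()["joints"])
```

```text
x [-1.e-04  4.e-04 -1.e+00] az of tool z -7.46 local shift (before twist) [0.0806 0.8438 0.0726]
twist (cand, world yaw) -0.3366954953078798  sign: tool x down => twist = -yaw change
[-1.26700591e+00  2.76079017e-01  1.50520976e+00 -6.21267116e-06
  1.36074011e+00 -1.13674534e+00]
```

drive_tool([
  {"linear":[0,0.0469,0.004],"twist":0.33,"grip":0.06},
  {"linear":[0,0.0469,0.004],"twist":0,"grip":0.06},
  {"linear":[0,0.0469,0.004],"twist":0,"grip":0.06},
  {"linear":[0,0.0469,0.004],"twist":0,"grip":0.06},
  {"linear":[0,0.0469,0.004],"twist":0,"grip":0.06},
  {"linear":[0,0.0469,0.004],"twist":0,"grip":0.06},
  {"linear":[0,0.0469,0.004],"twist":0,"grip":0.06},
  {"linear":[0,0.0469,0.004],"twist":0,"grip":0.06},
  {"linear":[0,0.0469,0.004],"twist":0,"grip":0.06},
  {"linear":[0,0.0469,0.004],"twist":0,"grip":0.06},
  {"linear":[0,0.0469,0.004],"twist":0,"grip":0.06},
  {"linear":[0,0.0469,0.004],"twist":0,"grip":0.06},
])

```text
clock: 2.1
ee_pos: [0.3637, 0.0284, 0.2307]
eef_rot: [0.111, 1.567, -0.112]
contact_force: [0.9, -0.1, 0.8]
finger_gap: 0.64
```

drive_tool([
  {"linear":[0,0.0469,0.004],"twist":0,"grip":0.06},
  {"linear":[0,0.0469,0.004],"twist":0,"grip":0.06},
  {"linear":[0,0.0469,0.004],"twist":0,"grip":0.06},
  {"linear":[0,0.0469,0.004],"twist":0,"grip":0.06},
  {"linear":[0,0.0469,0.004],"twist":0,"grip":0.06},
  {"linear":[0,0.0469,0.004],"twist":0,"grip":0.06},
  {"linear":[0.02,0,0],"twist":0,"grip":0.06},
  {"linear":[0.02,0,0],"twist":0,"grip":0.06},
])

```text
clock: 2.9
ee_pos: [0.4277, 0.3035, 0.1898]
eef_rot: [0.11, 1.567, -0.109]
contact_force: [0.8, -0.2, -0.3]
finger_gap: 0.636
```

Run:
```python
from h import *
to([.4185,.3035,.061],-7.8); print(bot.get_obs()["joints"],bot.get_obs()["contact_force"])
snap("top","t1.png",(100,220,240,320),5);snap("scene","s1.png",(270,90,390,200),5)
```

```text
x [ 8.e-04  3.e-04 -1.e+00] az of tool z -7.97 local shift (before twist) [ 0.1288 -0.0013 -0.0092]
twist (cand, world yaw) 0.16941920007515687  sign: tool x down => twist = -yaw change
[ 4.84500688e-01  2.26682130e-01  1.67837989e+00 -8.67943918e-05
  1.23562925e+00  6.23621625e-01] [ 0.81603623 -0.19469556 -0.29641609]
```

View pics/s1.png

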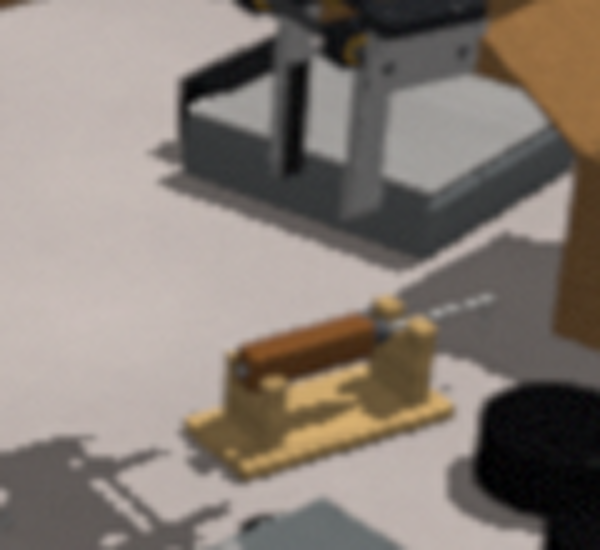

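drive_tool([
  {"linear":[0.03,-0.0013,-0.0092],"twist":-0.1,"grip":0.06},
  {"linear":[0.03,0,0],"twist":0,"grip":0.06},
  {"linear":[0.03,0,0],"twist":0,"grip":0.06},
  {"linear":[0.025,0,0],"twist":0,"grip":0.06},
  {"linear":[0.014,0,0],"twist":0,"grip":0.06},
  {"linear":[0,0,0],"twist":0,"grip":0.06},
])

```text
clock: 3.6
ee_pos: [0.4173, 0.3008, 0.0604]
eef_rot: [0.109, 1.571, -0.112]
contact_force: [0.1, -0.1, 0.7]
finger_gap: 0.637
```

Run:
```python
from h import *
to([.4185,.3035,.061],-7.8); print(bot.get_obs()["contact_force"])
```

```text
x [-0.003  -0.0017 -1.    ] az of tool z -8.07 local shift (before twist) [-0.0006  0.0028  0.0008]
twist (cand, world yaw) 0.2702507363301683  sign: tool x down => twist = -yaw change
[ 0.11401275 -0.12664309  0.6769651 ]
```

drive_tool([
  {"linear":[0,0.0025,0.0008],"twist":0,"grip":0.05},
  {"linear":[0,0,0],"twist":0,"grip":0.03},
  {"linear":[0,0,0],"twist":0,"grip":0.015},
  {"linear":[0,0,0],"twist":0,"grip":0.01},
  {"linear":[0,0,0],"twist":0,"grip":0.01},
  {"linear":[0,0,0],"twist":0,"grip":0.01},
  {"linear":[0,0,0],"twist":0,"grip":0.01},
  {"linear":[0,0,0],"twist":0,"grip":0.01},
], newtons=40)

```text
clock: 4.4
ee_pos: [0.4192, 0.3041, 0.0618]
eef_rot: [0.11, 1.568, -0.11]
contact_force: [-1.9, -0.0, 5.1]
finger_gap: 0.231
```

Run:
```python
from h import *
o=bot.get_obs();print(o)
to([.4185,.3035,.061],-7.8)
snap("top","t2.png",(100,220,240,320),5);snap("scene","s2.png",(290,110,370,200),7)
```

```text
{'clock': 4.4, 'joints': array([ 4.93125970e-01,  3.46024499e-01,  1.87173040e+00, -2.74347323e-05,
        9.23635487e-01,  6.33362043e-01]), 'joint_vel': array([-0.00066583, -0.00033663, -0.00064885, -0.00259692, -0.00036646,
       -0.00127699]), 'joint_torque': array([-7.58320070e-02, -3.61298954e+01, -1.71596593e+01, -1.14501119e-02,
       -5.09092435e-01, -6.26194943e-02]), 'ee_pos': array([0.41924315, 0.30408334, 0.06182408]), 'eef_rot': array([ 0.11017947,  1.56780728, -0.11003881]), 'contact_force': array([-1.93441681, -0.04050946,  5.07172957]), 'moment': array([-0.11189607,  0.14984426, -0.10459322]), 'finger_gap': 0.2306757418936704}
x [ 2.e-04  1.e-04 -1.e+00] az of tool z -8.03 local shift (before twist) [ 0.0008 -0.0007 -0.0007]
twist (cand, world yaw) 0.23398805413127288  sign: tool x down => twist = -yaw change
```

View pics/s2.png

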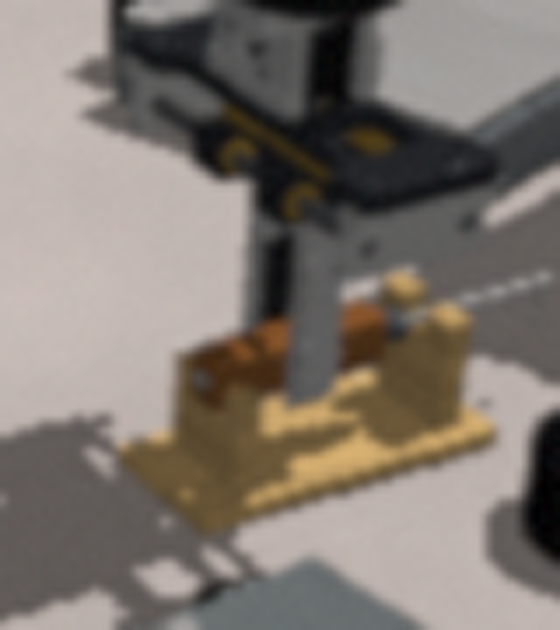

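drive_tool([
  {"linear":[-0.005,0,0],"twist":0,"grip":0.01},
  {"linear":[-0.01,0,0],"twist":0,"grip":0.01},
  {"linear":[-0.02,0,0],"twist":0,"grip":0.01},
  {"linear":[-0.03,0,0],"twist":0,"grip":0.01},
  {"linear":[-0.04,0,0],"twist":-4,"grip":0.01},
  {"linear":[-0.035,0,0],"twist":-4,"grip":0.01},
  {"linear":[0,0,0],"twist":0,"grip":0.01},
])

```text
clock: 5.2
ee_pos: [0.4222, 0.3057, 0.2069]
eef_rot: [0.004, 1.561, 0.004]
contact_force: [1.2, -0.6, -1.2]
finger_gap: 0.233
```

Run:
```python
from h import *
o=bot.get_obs();print(o["ee_pos"],o["contact_force"],o["moment"],o["finger_gap"])
to([.590,-.1155,.20],0)
```

```text
[0.42217921 0.30567521 0.2068994 ] [ 1.17448841 -0.56588709 -1.18814106] [-0.06817378 -0.1050872  -0.0849244 ] 0.23279475169242758
x [ 0.0099  0.0052 -0.9999] az of tool z 0.02 local shift (before twist) [ 0.0064 -0.4213  0.1676]
twist (cand, world yaw) -0.01697898592545001  sign: tool x down => twist = -yaw change
```

drive_tool([
  {"linear":[0,-0.0421,0.0168],"twist":0,"grip":0.01},
  {"linear":[0,-0.0421,0.0168],"twist":0,"grip":0.01},
  {"linear":[0,-0.0421,0.0168],"twist":0,"grip":0.01},
  {"linear":[0,-0.0421,0.0168],"twist":0,"grip":0.01},
  {"linear":[0,-0.0421,0.0168],"twist":0,"grip":0.01},
  {"linear":[0,-0.0421,0.0168],"twist":0,"grip":0.01},
  {"linear":[0,-0.0421,0.0168],"twist":0,"grip":0.01},
  {"linear":[0,-0.0421,0.0168],"twist":0,"grip":0.01},
  {"linear":[0,-0.0421,0.0168],"twist":0,"grip":0.01},
  {"linear":[0,-0.0421,0.0168],"twist":0,"grip":0.01},
  {"linear":[0,0,0],"twist":0,"grip":0.01},
  {"linear":[0,0,0],"twist":0,"grip":0.01},
])

```text
clock: 6.4
ee_pos: [0.5864, -0.1177, 0.2]
eef_rot: [0.004, 1.573, -0.001]
contact_force: [-1.4, 0.5, -1.9]
finger_gap: 0.229
```

Run:
```python
from h import *
o=bot.get_obs();print(o["ee_pos"],o["contact_force"],o["moment"],o["finger_gap"])
to([.590,-.1155,.20],0)
t=snap("top","t3.png",(200,140,340,245),5.7);s=snap("scene","s3.png",(200,100,360,220),5)
e=o["ee_pos"]
for p in ([0,.14,-.0068],[0,.045,-.0068]): print(proj(t,e+p),proj(s,e+p))
```

```text
[ 0.58637938 -0.11767092  0.20003839] [-1.35509218  0.49083838 -1.93204173] [-0.00421293 -0.06873931 -0.0475313 ] 0.22923753925681536
x [-0.0027  0.0013 -1.    ] az of tool z -0.18 local shift (before twist) [0.     0.0022 0.0036]
twist (cand, world yaw) 0.18160536707683636  sign: tool x down => twist = -yaw change
[[265.20791854 197.5156842 ]] [[293.70666804 172.67089942]]
[[301.69629055 197.50259934]] [[260.07814843 186.06658098]]
```

View pics/t3.png

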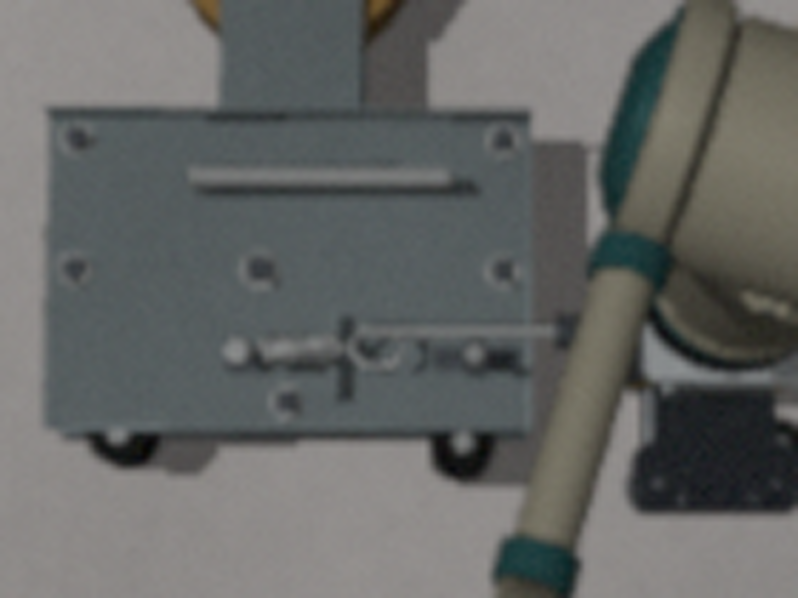

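View pics/s3.png

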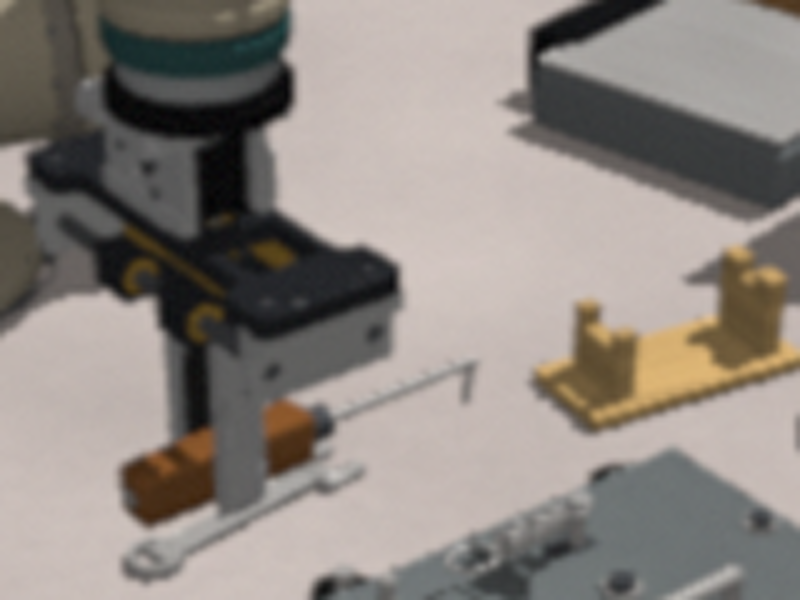

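drive_tool([
  {"linear":[0.025,0,0.0036],"twist":-0.18,"grip":0.01},
  {"linear":[0.025,0,0],"twist":0,"grip":0.01},
  {"linear":[0.018,0,0],"twist":0,"grip":0.01},
  {"linear":[0.008,0,0],"twist":0,"grip":0.01},
  {"linear":[0,0,0],"twist":0,"grip":0.01},
  {"linear":[0,0,0],"twist":0,"grip":0.01},
])

```text
clock: 7.1
ee_pos: [0.591, -0.1164, 0.1263]
eef_rot: [-0.003, 1.57, 0.003]
contact_force: [-0.1, 0.2, -1.2]
finger_gap: 0.231
```

Run:
```python
from h import *
o=bot.get_obs();print(o["ee_pos"],o["contact_force"],o["moment"],o["finger_gap"])
to([.590,-.1175,.1008],0)
t=snap("top","t4.png",(230,180,300,230),11);s=snap("scene","s4.png",(255,180,335,240),10)
e=o["ee_pos"]
for p in ([0,.141,-.0068],[0,.138,-.0288]): print(proj(t,e+p),proj(s,e+p))
```

```text
[ 0.59099997 -0.1164224   0.12632819] [-0.0848515   0.23009781 -1.20594582] [-0.04503188 -0.09619222 -0.02466986] 0.23121319574820165
x [ 1.2e-03 -4.0e-04 -1.0e+00] az of tool z 0.2 local shift (before twist) [ 0.0255 -0.0011 -0.001 ]
twist (cand, world yaw) -0.2045826671447234  sign: tool x down => twist = -yaw change
[[264.82331261 199.06457807]] [[295.08234586 199.79912445]]
[[266.0113789  199.97126671]] [[293.93126587 207.79062176]]
```

View pics/t4.png

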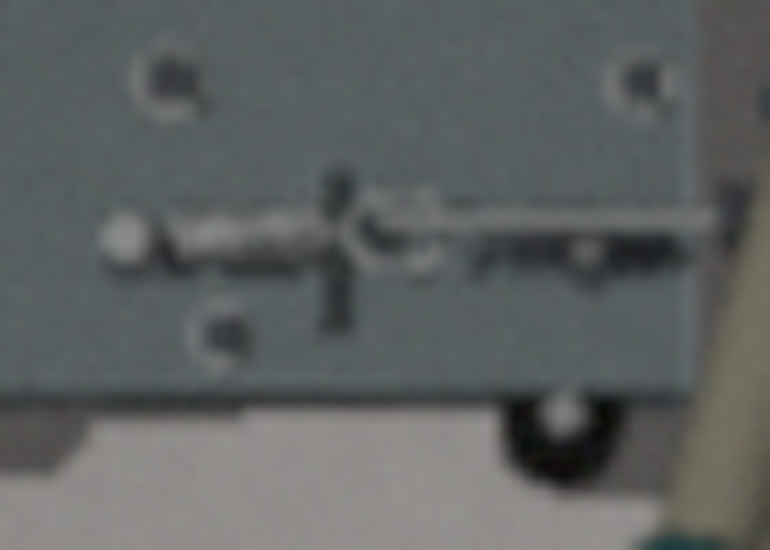

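View pics/s4.png

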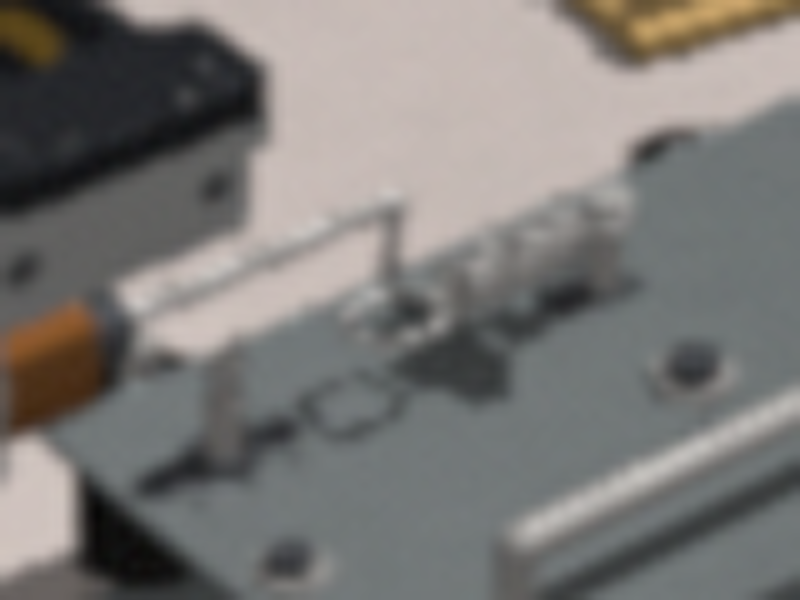

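Run:
```python
from h import *
t=snap("top");s=snap("scene")
print(back(t,(230+393/11-.45,180+232/11-.45),.086),back(s,(255+395/10-.45,180+313/10-.45),.086))
print(tri(t,(230+393/11-.45,180+232/11-.45),s,(255+395/10-.45,180+313/10-.45)))
for p in([.5895,.0225,.086],[.591,.0225,.086]):
  a=proj(t,p)[0];b=proj(s,p)[0];print((a-[230,180]+.45)*11,(b-[255,180]+.45)*10)
```

```text
[0.59040161 0.0238411  0.086     ] [0.5885748  0.02418751 0.086     ]
[0.59002862 0.0234999  0.08715159]
[398.14582254 235.43867785] [391.99023124 317.19311585]
[398.15156979 229.71495629] [395.87523708 320.03714676]
```

drive_tool([
  {"linear":[0.006,0.0005,-0.001],"twist":0.2,"grip":0.01},
  {"linear":[0.006,0,0],"twist":0,"grip":0.01},
  {"linear":[0.006,0,0],"twist":0,"grip":0.01},
  {"linear":[0.005,0,0],"twist":0,"grip":0.01},
  {"linear":[0,0,0],"twist":0,"grip":0.01},
  {"linear":[0,0,0],"twist":0,"grip":0.01},
])

```text
clock: 7.9
ee_pos: [0.5896, -0.1166, 0.1023]
eef_rot: [0.001, 1.571, -0.001]
contact_force: [-0.5, -0.3, 0.3]
finger_gap: 0.23
```

```bash
cat >> h.py <<'E'
def look(k,pred=True):
    o=bot.get_obs();print("t",o["clock"],"pos",o["ee_pos"].round(4),"F",o["contact_force"].round(2),"M",o["moment"].round(3),"gap",round(o["finger_gap"],3))
    R=Ro.from_rotvec(o["eef_rot"]).as_matrix();print("R",R[:,0].round(4),R[:,2].round(4)); print("hook",(o["ee_pos"]+R@[.0108,.14,0]).round(4))
    t=snap("top");s=snap("scene")
    a=cv2.resize(t["image"][180:230,230:300,::-1],None,fx=8,fy=8,interpolation=cv2.INTER_CUBIC)
    b=cv2.resize(s["image"][180:240,255:335,::-1],None,fx=7,fy=7,interpolation=cv2.INTER_CUBIC)[:, :560]
    # stacked vertical would be 400+420 high -> side by side would be too wide; save scaled
    c=np.vstack([cv2.resize(a,(420,300)),cv2.resize(b,(400,300))[:, :] if 0 else cv2.resize(b,(420,315))[:300]])
    cv2.imwrite(f"pics/{k}.png",c)
    cv2.imwrite(f"pics/{k}t.png",a);cv2.imwrite(f"pics/{k}s.png",b)
    return o,t,s
E
python3 -c "
from h import *
look('l5')"
```

```text
t 7.9 pos [ 0.5896 -0.1166  0.1023] F [-0.5  -0.34  0.32] M [-0.021 -0.092  0.036] gap 0.23
R [-3.e-04  0.e+00 -1.e+00] [ 1.e+00 -1.e-03 -3.e-04]
hook [0.5897 0.0234 0.0915]
```

View pics/l5s.png

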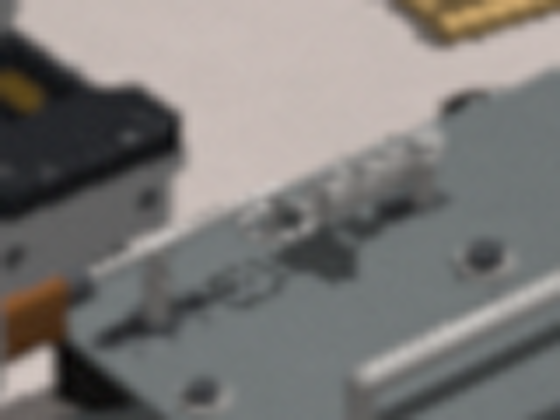

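View pics/l5t.png

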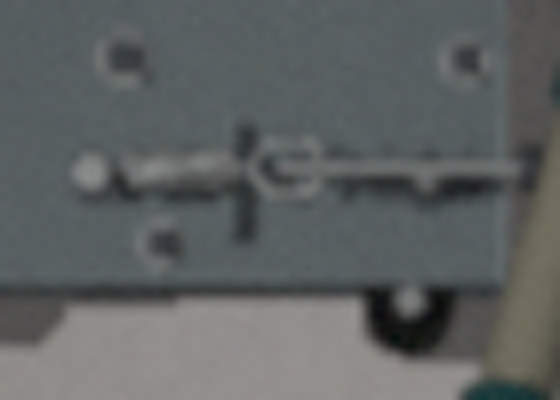

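drive_tool([
  {"linear":[-0.003,0,0],"twist":0,"grip":0.01},
  {"linear":[-0.003,0,0],"twist":0,"grip":0.01},
  {"linear":[0,-0.004,0],"twist":0,"grip":0.01},
  {"linear":[0,-0.004,0],"twist":0,"grip":0.01},
  {"linear":[0,-0.004,0],"twist":0,"grip":0.01},
  {"linear":[0,-0.004,0],"twist":0,"grip":0.01},
  {"linear":[0,-0.004,0],"twist":0,"grip":0.01},
  {"linear":[0,0,0],"twist":0,"grip":0.01},
  {"linear":[0,0,0],"twist":0,"grip":0.01},
], newtons=60)

```text
clock: 8.9
ee_pos: [0.5894, -0.1361, 0.1083]
eef_rot: [0.002, 1.571, -0.0]
contact_force: [0.3, 3.3, -0.8]
finger_gap: 0.229
```

```bash
python3 -c "
from h import *
look('l6')"
```

```text
t 8.9 pos [ 0.5894 -0.1361  0.1083] F [ 0.26  3.3  -0.78] M [ 0.702 -0.122  0.016] gap 0.229
R [-5.0e-04  1.1e-03 -1.0e+00] [ 1.0e+00 -1.3e-03 -5.0e-04]
hook [0.5896 0.0039 0.0976]
```

View pics/l6s.png

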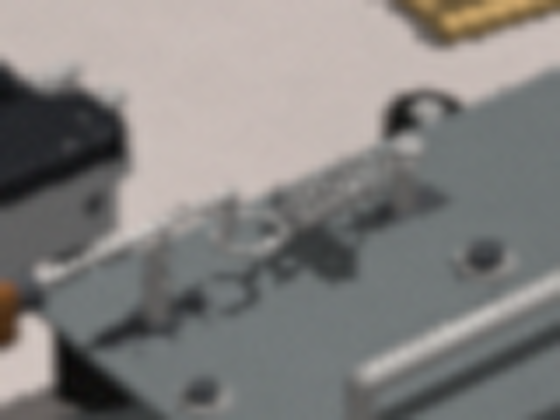

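View pics/l6t.png

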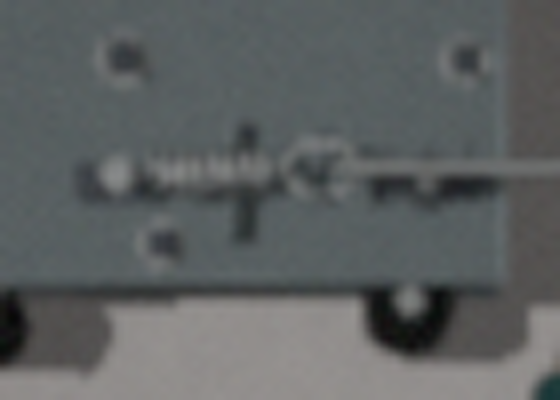

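drive_tool([
  {"linear":[0,-0.003,0],"twist":0,"grip":0.01},
  {"linear":[-0.002,-0.003,0],"twist":0,"grip":0.01},
  {"linear":[-0.003,-0.002,0],"twist":0,"grip":0.01},
  {"linear":[-0.003,-0.001,0],"twist":0,"grip":0.01},
  {"linear":[-0.003,-0.001,0],"twist":0,"grip":0.01},
  {"linear":[-0.003,0,0],"twist":0,"grip":0.01},
  {"linear":[-0.003,0,0],"twist":0,"grip":0.01},
  {"linear":[-0.003,0,0],"twist":0,"grip":0.01},
  {"linear":[0,0,0],"twist":0,"grip":0.01},
  {"linear":[0,0,0],"twist":0,"grip":0.01},
])

```text
clock: 10.0
ee_pos: [0.5896, -0.1463, 0.1287]
eef_rot: [0.001, 1.571, -0.0]
contact_force: [-0.4, 5.6, -2.3]
finger_gap: 0.227
```

```bash
python3 -c "
from h import *
o,t,s=look('l7')
e=np.array([.5895,-.0065,.0975]);print((proj(s,e)-[255,180]+.43)*7)
"
```

```text
t 10.0 pos [ 0.5896 -0.1463  0.1287] F [-0.35  5.64 -2.25] M [ 0.795 -0.094  0.051] gap 0.227
R [ 1.e-04  3.e-04 -1.e+00] [ 1.e+00 -8.e-04  1.e-04]
hook [ 0.5897 -0.0063  0.1179]
[[208.58547628 224.32269583]]
```

View pics/l7s.png

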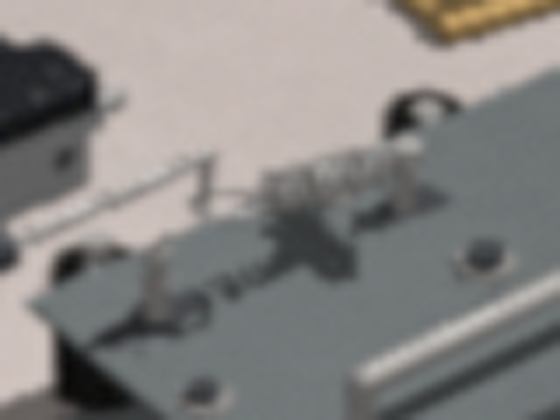

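View pics/l7t.png

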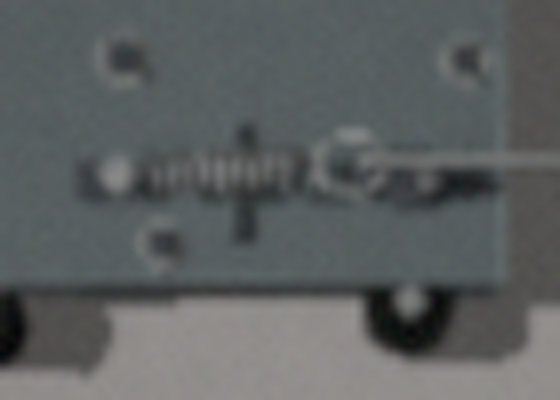

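drive_tool([
  {"linear":[0,-0.004,-0.0005],"twist":0,"grip":0.01},
  {"linear":[0,-0.004,-0.0005],"twist":0,"grip":0.01},
  {"linear":[0,-0.004,-0.0005],"twist":0,"grip":0.01},
  {"linear":[0,-0.004,0],"twist":0,"grip":0.01},
  {"linear":[0,0,0],"twist":0,"grip":0.01},
])

```text
clock: 10.6
ee_pos: [0.5877, -0.1616, 0.1283]
eef_rot: [0.003, 1.572, 0.001]
contact_force: [0.3, 7.3, -2.6]
finger_gap: 0.225
```

```bash
python3 -c "
from h import *
o,t,s=look('l8')
"
```

```text
t 10.6 pos [ 0.5877 -0.1616  0.1283] F [ 0.34  7.35 -2.63] M [ 1.241 -0.085  0.009] gap 0.225
R [-9.0e-04  2.2e-03 -1.0e+00] [ 1.0e+00 -1.5e-03 -9.0e-04]
hook [ 0.5879 -0.0216  0.1178]
```

View pics/l8s.png

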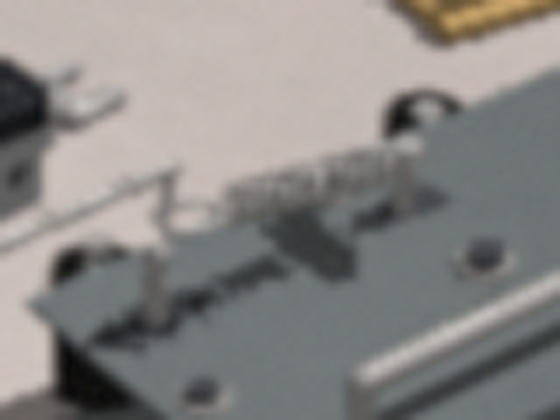

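drive_tool([
  {"linear":[0,-0.004,0],"twist":0,"grip":0.01},
  {"linear":[0,-0.004,0],"twist":0,"grip":0.01},
  {"linear":[0,-0.004,0],"twist":0,"grip":0.01},
  {"linear":[0,-0.004,0],"twist":0,"grip":0.01},
  {"linear":[0,-0.002,0],"twist":0,"grip":0.01},
  {"linear":[0,0,0],"twist":0,"grip":0.01},
  {"linear":[0,0,0],"twist":0,"grip":0.01},
])

```text
clock: 11.4
ee_pos: [0.5873, -0.178, 0.1279]
eef_rot: [0.005, 1.573, 0.003]
contact_force: [-0.4, 10.2, -2.7]
finger_gap: 0.231
```

```bash
python3 -c "
from h import *
o,t,s=look('l9')
for e in([.588,-.0373,.1215],[.588,-.042,.0995]):print((proj(s,e)-[255,180]+.43)*7)
"
```

```text
t 11.4 pos [ 0.5873 -0.178   0.1279] F [-0.45 10.23 -2.71] M [ 1.678 -0.127 -0.012] gap 0.231
R [-0.0019  0.005  -1.    ] [ 1.     -0.0015 -0.0019]
hook [ 0.5875 -0.0379  0.1178]
[[133.12363138 195.97310118]]
[[122.28333379 254.74322606]]
```

View pics/l9s.png

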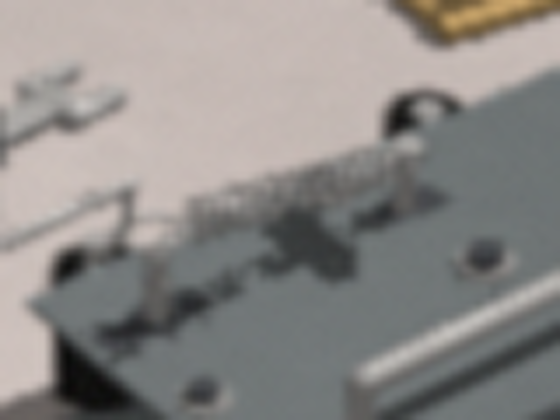

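View pics/l9t.png

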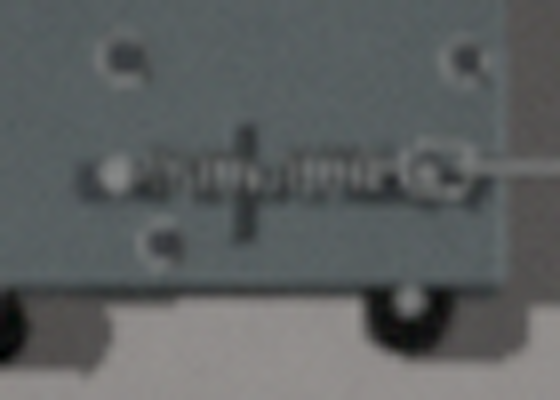

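drive_tool([
  {"linear":[0,0.002,0],"twist":0,"grip":0.01},
  {"linear":[0.003,0,0],"twist":0,"grip":0.01},
  {"linear":[0.003,0,0],"twist":0,"grip":0.01},
  {"linear":[0.003,0,0],"twist":0,"grip":0.01},
  {"linear":[0.003,0,0],"twist":0,"grip":0.01},
  {"linear":[0.003,0,0],"twist":0,"grip":0.01},
  {"linear":[0,0,0],"twist":0,"grip":0.01},
  {"linear":[0,0,0],"twist":0,"grip":0.01},
])

```text
clock: 12.3
ee_pos: [0.5874, -0.176, 0.1131]
eef_rot: [0.005, 1.572, 0.002]
contact_force: [1.0, 9.8, -1.0]
finger_gap: 0.224
```

```bash
python3 -c "
from h import *
o,t,s=look('l10')
cv2.imwrite('pics/l10z.png',cv2.resize(s['image'][195:235,262:305,::-1],None,fx=14,fy=14,interpolation=cv2.INTER_CUBIC))
for z in(.086,.090,.094):print(z,(proj(s,[.587,-.041,z])-[262,195]+.46)*14)
"
```

```text
t 12.3 pos [ 0.5874 -0.176   0.1131] F [ 0.96  9.75 -0.96] M [ 1.69  -0.072 -0.068] gap 0.224
R [-0.0017  0.0047 -1.    ] [ 1.     -0.0015 -0.0017]
hook [ 0.5876 -0.036   0.1029]
0.086 [[148.81309691 359.81467495]]
0.09 [[148.63093042 340.70265487]]
0.094 [[148.44800944 321.5114764 ]]
```

View pics/l10z.png

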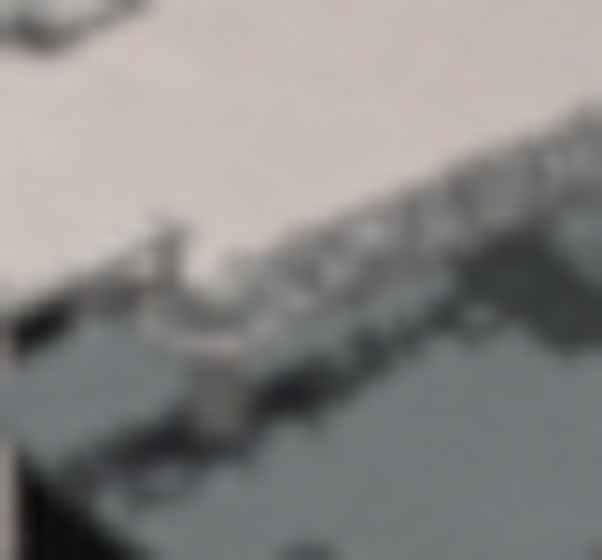

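View pics/l10t.png

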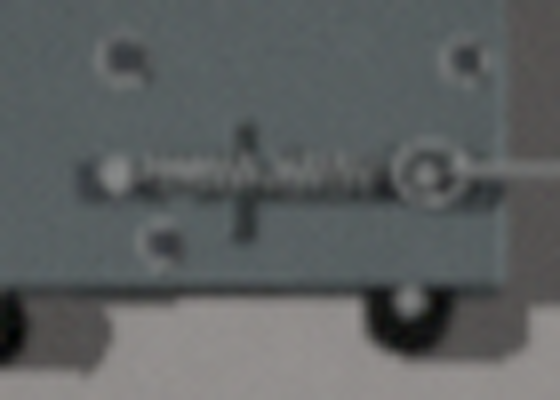

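```bash
python3 -c "
from h import *
s=snap('scene')
f=lambda p:((proj(s,p)-[262,195]+.46)*14)[0].round(0)
for z in(.080,.086,.090,.094,.098): print(z,'near',f([.597,-.029,z]),'outer',f([.5875,-.0415,z]),'far',f([.578,-.029,z]))
print('post top',f([.5873,-.027,.095]),f([.5873,-.027,.064]))
"
```

```text
0.08 near [241. 391.] outer [148. 391.] far [174. 338.]
0.086 near [241. 362.] outer [148. 362.] far [174. 309.]
0.09 near [241. 343.] outer [148. 343.] far [173. 290.]
0.094 near [241. 324.] outer [148. 324.] far [173. 271.]
0.098 near [241. 305.] outer [148. 305.] far [173. 252.]
post top [216. 288.] [216. 434.]
```

drive_tool([
  {"linear":[0,-0.001,0],"twist":0,"grip":0.01},
  {"linear":[0.003,0,0],"twist":0,"grip":0.01},
  {"linear":[0.003,0,0],"twist":0,"grip":0.01},
  {"linear":[0.003,0,0],"twist":0,"grip":0.01},
  {"linear":[0,0,0],"twist":0,"grip":0.01},
  {"linear":[0,0,0],"twist":0,"grip":0.01},
])

```text
clock: 13.05
ee_pos: [0.5875, -0.1771, 0.1043]
eef_rot: [0.005, 1.572, 0.002]
contact_force: [0.0, 9.4, -0.4]
finger_gap: 0.231
```

```bash
cat >> h.py <<'E'
def look2(k):
    o,t,s=look(k)
    cv2.imwrite(f'pics/{k}z.png',cv2.resize(s['image'][195:235,262:305,::-1],None,fx=14,fy=14,interpolation=cv2.INTER_CUBIC))
    return o,t,s
E
python3 -c "
from h import *
look2('l11')
"
```

```text
t 13.05 pos [ 0.5875 -0.1771  0.1043] F [ 0.02  9.36 -0.39] M [ 1.639 -0.11  -0.011] gap 0.231
R [-0.0013  0.0045 -1.    ] [ 1.     -0.0015 -0.0013]
hook [ 0.5877 -0.0371  0.0942]
```

View pics/l11z.png

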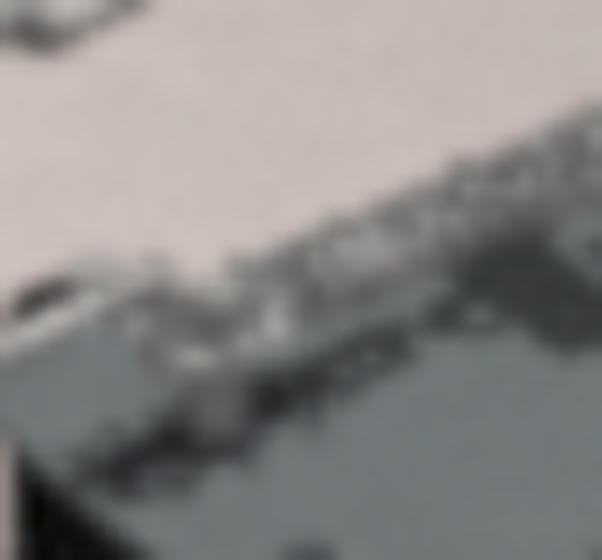

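View pics/l11t.png

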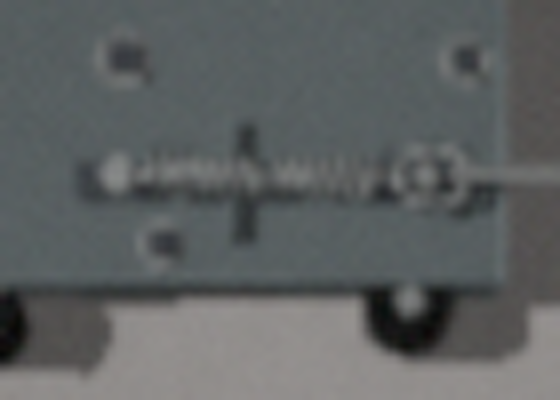

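```bash
cat >> h.py <<'E'
def overlay(k,s,zs,yo,x=.5875,t=None):
    # eye outline (wire centreline: 25 x 19 stadium) with outer end inner edge at yo; zs=list of (z_outer,z_inner)
    img=cv2.imread(f'pics/{k}z.png'); outs=[]
    a=np.linspace(0,np.pi,20)
    loc=np.vstack([np.c_[9.5*np.cos(a),-3-9.5*np.sin(a)],np.c_[-9.5*np.cos(a),3+9.5*np.sin(a)]])/1000
    for zo,zi in zs:
        im=img.copy(); c=yo+.011
        P=np.c_[x+loc[:,0],c+loc[:,1],zo+(zi-zo)*(loc[:,1]+.0125)/.025]
        q=((proj(s,P)-[262,195]+.46)*14).astype(int)
        cv2.polylines(im,[q],True,(0,0,255),1); cv2.putText(im,f"{zo:.3f} {zi:.3f}",(5,20),0,.6,(0,0,0)); outs.append(im[180:440,60:360])
    outs+= [img[180:440,60:360]]*((-len(outs))%2)
    g=[np.hstack(outs[i:i+2]) for i in range(0,len(outs),2)]
    cv2.imwrite(f'pics/{k}o.png',np.vstack(g)[:600])
E
python3 -c "
from h import *
s=snap('scene')
overlay('l11',s,[(.086,.086),(.089,.088),(.092,.089),(.094,.090)],-.040)"
```

```text
(no output)
```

View pics/l11o.png

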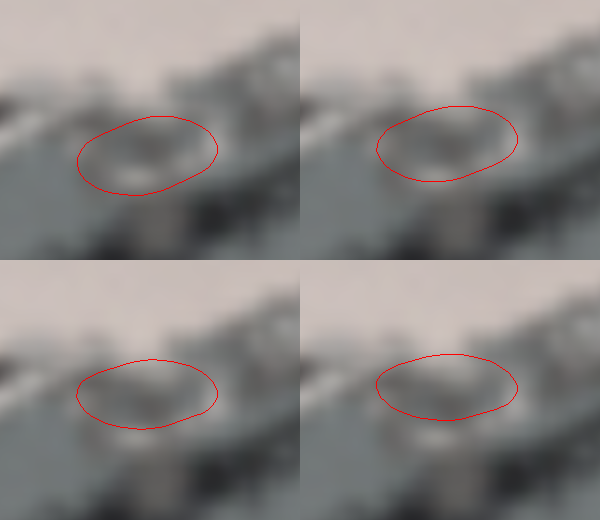

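drive_tool([
  {"linear":[0.002,0,0],"twist":0,"grip":0.01},
  {"linear":[0,0,0.002],"twist":0,"grip":0.01},
  {"linear":[0,0,0.002],"twist":0,"grip":0.01},
  {"linear":[0,0,0.002],"twist":0,"grip":0.01},
  {"linear":[0,0,0],"twist":0,"grip":0.01},
  {"linear":[0,0,0],"twist":0,"grip":0.01},
])

```text
clock: 13.8
ee_pos: [0.5933, -0.1771, 0.1022]
eef_rot: [0.004, 1.573, 0.003]
contact_force: [-1.4, 9.6, -2.0]
finger_gap: 0.231
```

```bash
python3 -c "
from h import *
o,t,s=look2('l12')
overlay('l12',s,[(.086,.086),(.088,.087)],-.040,x=.5915)
"
```

```text
t 13.8 pos [ 0.5933 -0.1771  0.1022] F [-1.38  9.6  -2.02] M [ 1.701 -0.035  0.073] gap 0.231
R [-0.002   0.0044 -1.    ] [ 1.     -0.0012 -0.002 ]
hook [ 0.5934 -0.037   0.092 ]
```

View pics/l12o.png

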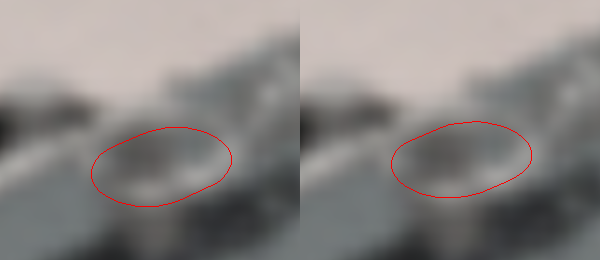

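View pics/l12t.png

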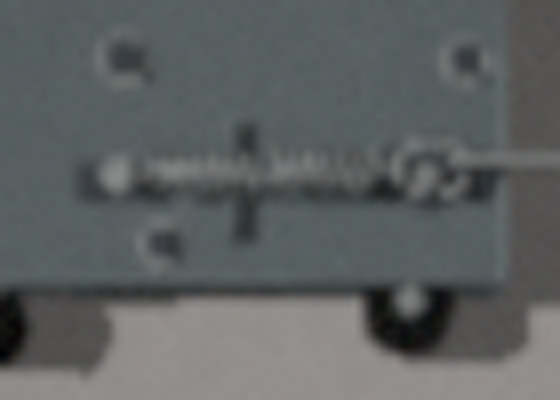

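drive_tool([
  {"linear":[0,0,0.0015],"twist":0,"grip":0.01},
  {"linear":[0,0,0.0015],"twist":0,"grip":0.01},
  {"linear":[0,0.002,0],"twist":0,"grip":0.01},
  {"linear":[0,0.002,0],"twist":0,"grip":0.01},
  {"linear":[0,0,0],"twist":0,"grip":0.01},
  {"linear":[0,0,0],"twist":0,"grip":0.01},
])

```text
clock: 14.5
ee_pos: [0.5955, -0.173, 0.102]
eef_rot: [0.004, 1.574, 0.003]
contact_force: [-1.4, 9.5, -0.9]
finger_gap: 0.226
```

```bash
python3 -c "
from h import *
o,t,s=look2('l13')
"
```

```text
t 14.5 pos [ 0.5955 -0.173   0.102 ] F [-1.43  9.47 -0.87] M [1.668 0.211 0.228] gap 0.226
R [-0.0036  0.0044 -1.    ] [ 1.0e+00 -5.0e-04 -3.6e-03]
hook [ 0.5955 -0.033   0.0918]
```

View pics/l13z.png

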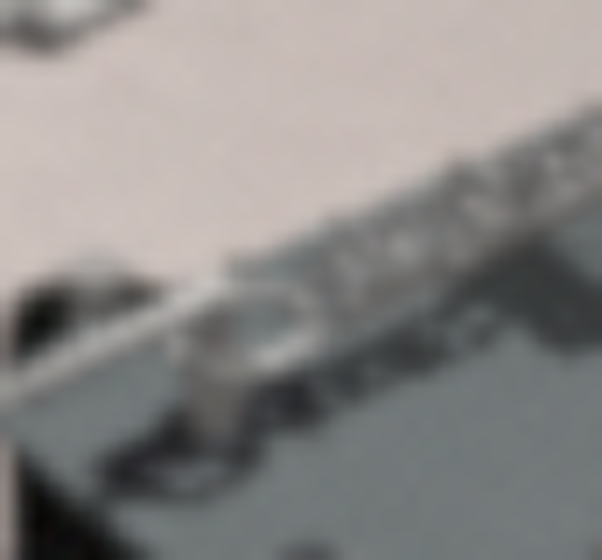

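View pics/l13t.png

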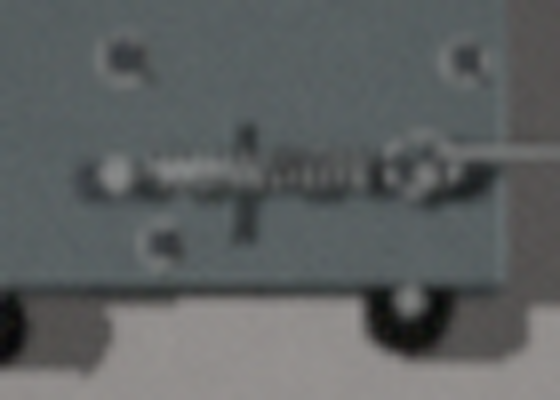

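drive_tool([
  {"linear":[0,0,0.001],"twist":0,"grip":0.01},
  {"linear":[0,0.0015,0],"twist":0,"grip":0.01},
  {"linear":[0,0.0015,0],"twist":0,"grip":0.01},
  {"linear":[0,0,0],"twist":0,"grip":0.01},
])

```text
clock: 15.0
ee_pos: [0.596, -0.1708, 0.102]
eef_rot: [0.002, 1.575, 0.003]
contact_force: [-3.2, 7.3, -1.9]
finger_gap: 0.229
```

```bash
python3 -c "
from h import *
o,t,s=look2('l14')
"
```

```text
t 15.0 pos [ 0.596  -0.1708  0.102 ] F [-3.23  7.34 -1.88] M [1.318 0.359 0.363] gap 0.229
R [-0.0046  0.0029 -1.    ] [ 1.0e+00  4.0e-04 -4.6e-03]
hook [ 0.5959 -0.0307  0.0916]
```

View pics/l14z.png

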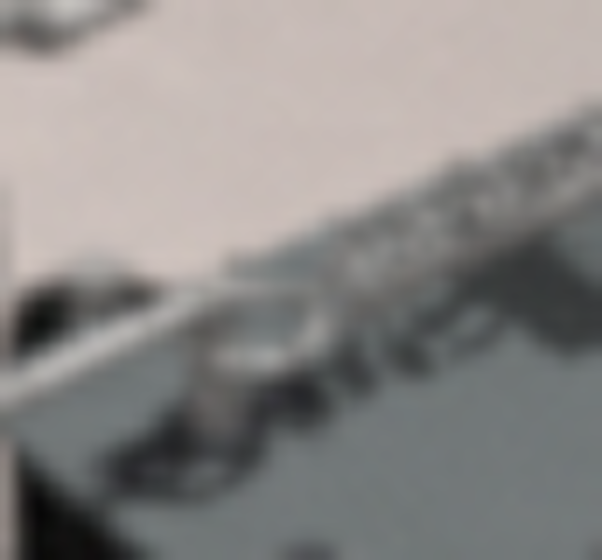

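View pics/l14t.png

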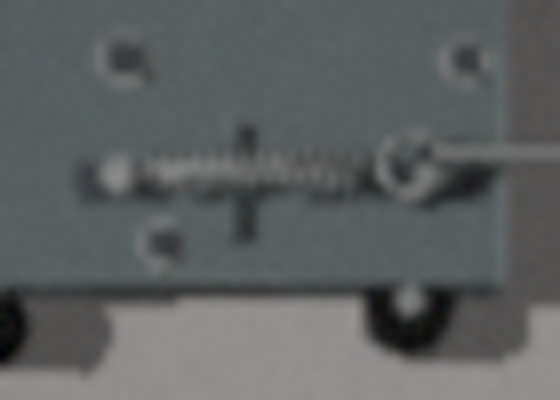

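```bash
python3 -c "
from h import *
t=snap('top')
for uv,z in (((405,165),.086),((428,178),.095),((428,176),.095)): print(back(t,(230+uv[0]/8-.44,180+uv[1]/8-.44),z))
cv2.imwrite('pics/l14zt.png',cv2.resize(t['image'][188:212,265:300,::-1],None,fx=20,fy=20,interpolation=cv2.INTER_CUBIC))
f=lambda p:((proj(t,p)-[265,188]+.48)*20)[0].round(0)
print('post head',f([.5873,-.027,.095]),f([.5873,-.027,.086]),'hook',f([.5959,-.0307,.0956]))
"
```

```text
[ 0.59170059 -0.01887111  0.086     ]
[ 0.5860152  -0.02684497  0.095     ]
[ 0.58673001 -0.02684706  0.095     ]
post head [372. 277.] [370. 284.] hook [398. 216.]
```

View pics/l14zt.png

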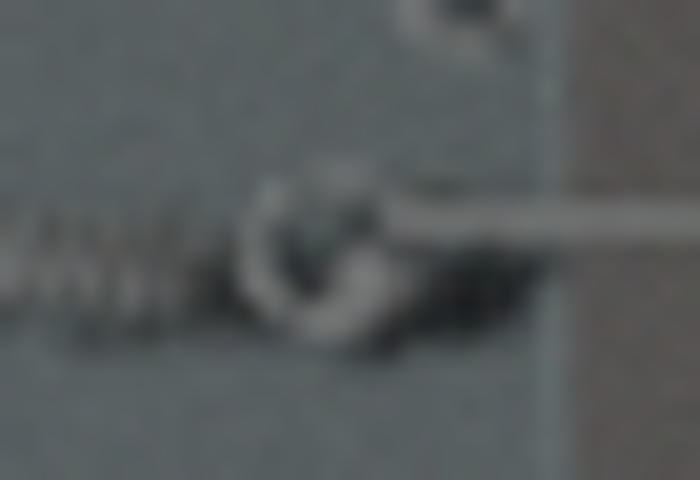

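drive_tool([
  {"linear":[0,0.0015,0],"twist":0,"grip":0.01},
  {"linear":[0,0.0015,0],"twist":0,"grip":0.01},
  {"linear":[0,0.0015,0],"twist":0,"grip":0.01},
  {"linear":[0,0,0],"twist":0,"grip":0.01},
])

```text
clock: 15.55
ee_pos: [0.5966, -0.1681, 0.1021]
eef_rot: [-0.001, 1.574, 0.0]
contact_force: [-3.0, 4.1, -1.6]
finger_gap: 0.228
```

```bash
cat >> h.py <<'E'
def look3(k):
    o,t,s=look2(k)
    a=cv2.resize(t['image'][188:212,265:300,::-1],None,fx=16,fy=16,interpolation=cv2.INTER_CUBIC)
    b=cv2.resize(s['image'][200:232,265:305,::-1],None,fx=14,fy=14,interpolation=cv2.INTER_CUBIC)[:216*2//1]
    w=560
    im=np.zeros((384+216,560,3),np.uint8); im[:384]=a[:384,:560]; 
    c=cv2.resize(b,None,fx=.48,fy=.48); im[384:384+min(216,c.shape[0]),:c.shape[1]]=c[:216]
    cv2.imwrite(f'pics/{k}c.png',im)
    return o,t,s
E
python3 -c "
from h import *
o,t,s=look3('l15')
"
```

```text
t 15.55 pos [ 0.5966 -0.1681  0.1021] F [-3.03  4.08 -1.63] M [0.469 0.512 0.469] gap 0.228
R [-3.2e-03 -5.0e-04 -1.0e+00] [ 1.0e+00  7.0e-04 -3.2e-03]
hook [ 0.5965 -0.0281  0.0913]
```

View pics/l15c.png

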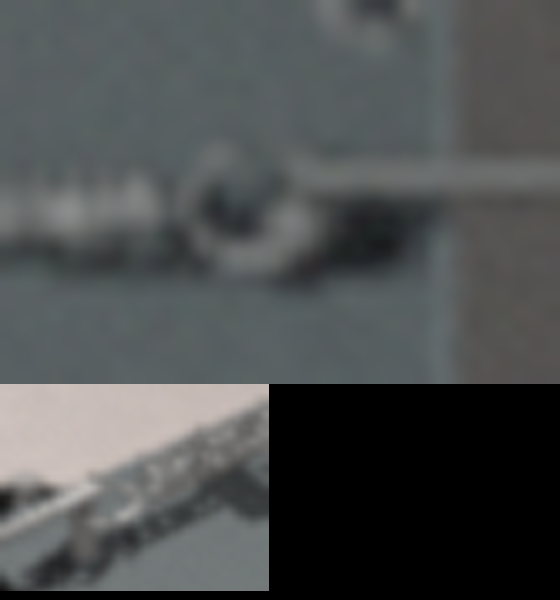

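drive_tool([
  {"linear":[0,0.0015,0],"twist":0,"grip":0.01},
  {"linear":[0,0.0015,0],"twist":0,"grip":0.01},
  {"linear":[0,0.0015,0],"twist":0,"grip":0.01},
  {"linear":[0,0.0015,0],"twist":0,"grip":0.01},
  {"linear":[0,0,0],"twist":0,"grip":0.01},
])

```text
clock: 16.15
ee_pos: [0.5984, -0.1625, 0.1027]
eef_rot: [-0.0, 1.57, -0.001]
contact_force: [-2.2, 0.5, -2.0]
finger_gap: 0.234
```

```bash
python3 -c "
from h import *
o,t,s=look3('l16')
"
```

```text
t 16.15 pos [ 0.5984 -0.1625  0.1027] F [-2.16  0.51 -1.95] M [-0.067  0.52   0.403] gap 0.234
R [ 7.e-04 -1.e-03 -1.e+00] [ 1.e+00 -7.e-04  7.e-04]
hook [ 0.5985 -0.0225  0.0918]
```

View pics/l16c.png

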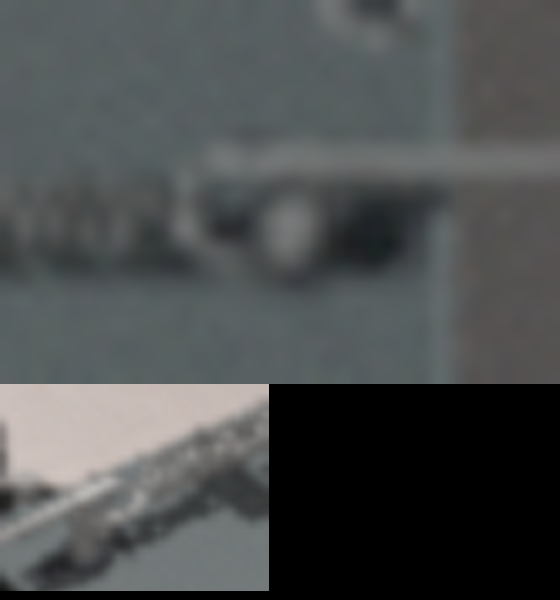

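View pics/l16z.png

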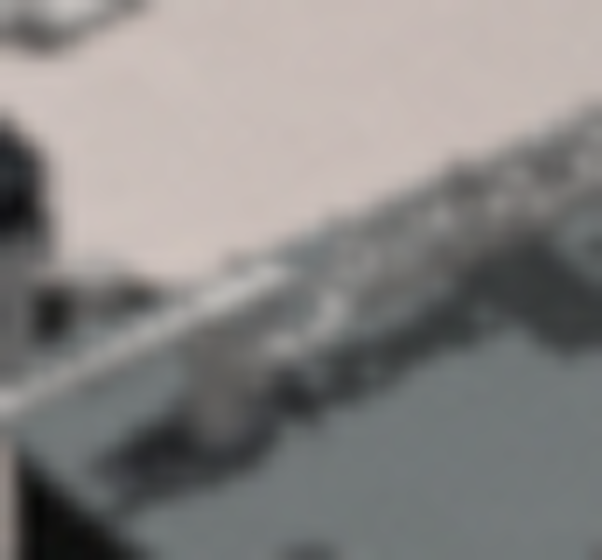

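drive_tool([
  {"linear":[0,0.001,-0.001],"twist":0,"grip":0.01},
  {"linear":[0,0.001,-0.0015],"twist":0,"grip":0.01},
  {"linear":[0,0,0],"twist":0,"grip":0.01},
  {"linear":[-0.002,0,0],"twist":0,"grip":0.01},
  {"linear":[-0.002,0,0],"twist":0,"grip":0.01},
  {"linear":[0,0,0],"twist":0,"grip":0.01},
])

```text
clock: 16.85
ee_pos: [0.5958, -0.16, 0.1068]
eef_rot: [0.001, 1.57, -0.001]
contact_force: [-1.9, 0.5, -0.5]
finger_gap: 0.229
```

```bash
python3 -c "
from h import *
o,t,s=look3('l17')
"
```

```text
t 16.85 pos [ 0.5958 -0.16    0.1068] F [-1.94  0.45 -0.53] M [0.023 0.297 0.286] gap 0.229
R [ 5.e-04  0.e+00 -1.e+00] [ 1.e+00 -9.e-04  5.e-04]
hook [ 0.5959 -0.02    0.096 ]
```

View pics/l17c.png

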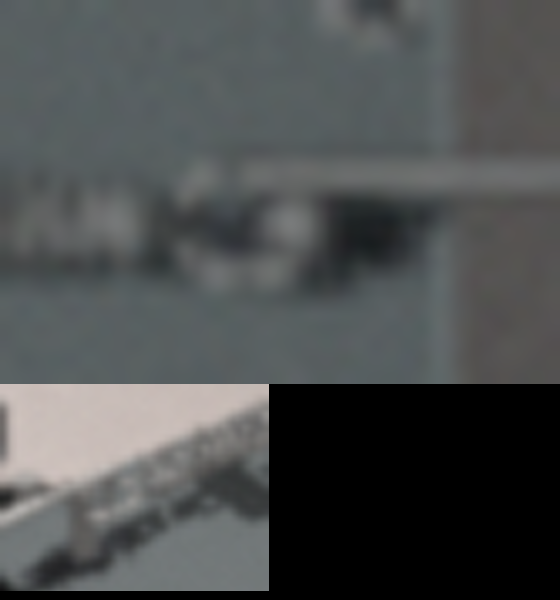

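View pics/l17z.png

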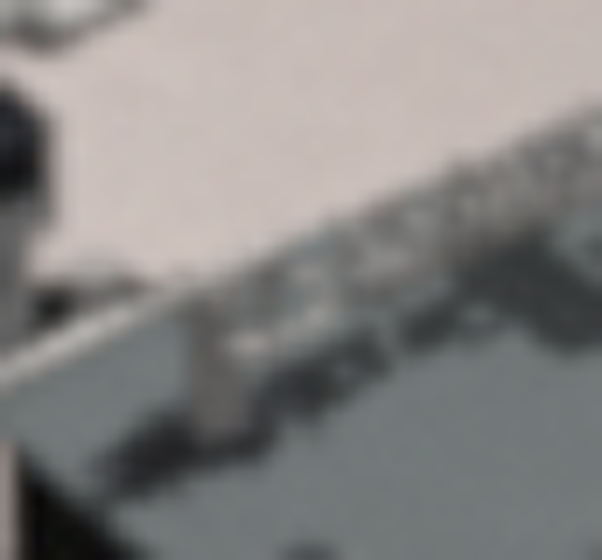

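drive_tool([
  {"linear":[-0.0015,0,0],"twist":0,"grip":0.01},
  {"linear":[0,0.001,-0.002],"twist":0,"grip":0.01},
  {"linear":[0,0,-0.001],"twist":0,"grip":0.01},
  {"linear":[0,0,0],"twist":0,"grip":0.01},
])

```text
clock: 17.35
ee_pos: [0.5931, -0.1591, 0.1083]
eef_rot: [0.001, 1.569, -0.001]
contact_force: [0.9, -0.4, -1.3]
finger_gap: 0.23
```

```bash
python3 -c "
from h import *
o=bot.get_obs();print(o['ee_pos'],o['contact_force'],o['moment'])
"
```

```text
[ 0.5930734  -0.15913207  0.10827751] [ 0.85979232 -0.37384872 -1.33661929] [-0.0794403  -0.09071045  0.05050933]
```

Free of lateral load; lift out gently.

drive_tool([
  {"linear":[-0.003,0,0],"twist":0,"grip":0.01},
  {"linear":[-0.003,0,0],"twist":0,"grip":0.01},
  {"linear":[-0.003,0,0],"twist":0,"grip":0.01},
  {"linear":[-0.004,0,0],"twist":0,"grip":0.01},
  {"linear":[-0.006,0,0],"twist":0,"grip":0.01},
  {"linear":[-0.01,0,0],"twist":0,"grip":0.01},
  {"linear":[-0.02,0,0],"twist":0,"grip":0.01},
  {"linear":[0,0,0],"twist":0,"grip":0.01},
])

```text
clock: 18.15
ee_pos: [0.5945, -0.1598, 0.1602]
eef_rot: [-0.001, 1.565, -0.003]
contact_force: [1.2, 0.4, -1.2]
finger_gap: 0.235
```

```bash
python3 -c "
from h import *
o,t,s=look3('l18')
overlay('l18',s,[(.086,.086),(.088,.087)],-.0305)
"
```

```text
t 18.15 pos [ 0.5945 -0.1598  0.1602] F [ 1.16  0.37 -1.17] M [-0.056 -0.111 -0.   ] gap 0.235
R [ 0.006  -0.0024 -1.    ] [ 1.e+00 -9.e-04  6.e-03]
hook [ 0.5947 -0.0198  0.1491]
```

View pics/l18c.png

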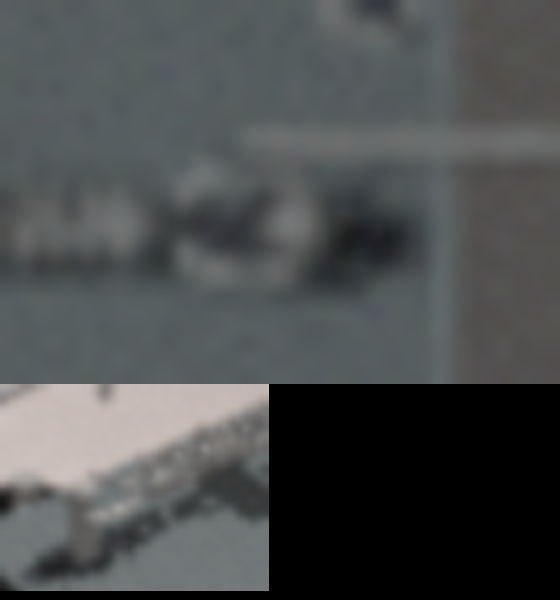

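View pics/l18z.png

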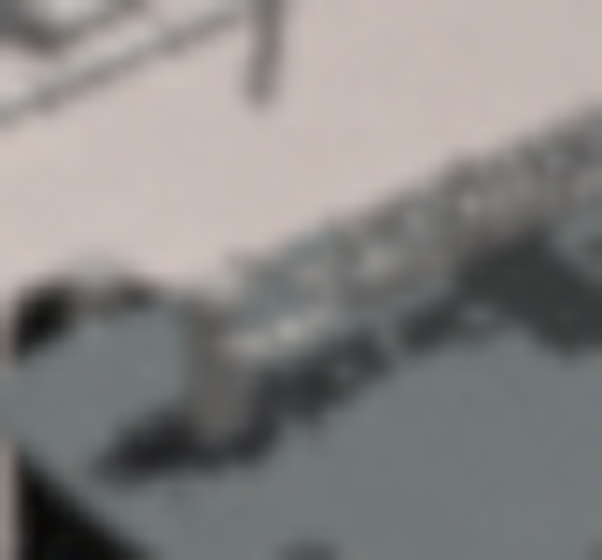

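View pics/l18o.png

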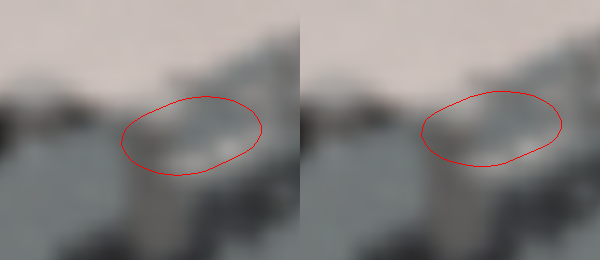

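drive_tool([
  {"linear":[-0.045,0,0],"twist":0,"grip":0.01},
  {"linear":[0,0.0464,-0.0175],"twist":0,"grip":0.01},
  {"linear":[0,0.0464,-0.0175],"twist":0,"grip":0.01},
  {"linear":[0,0.0464,-0.0175],"twist":0,"grip":0.01},
  {"linear":[0,0.0464,-0.0175],"twist":0,"grip":0.01},
  {"linear":[0,0.0464,-0.0175],"twist":0,"grip":0.01},
  {"linear":[0,0.0464,-0.0175],"twist":0,"grip":0.01},
  {"linear":[0,0.0464,-0.0175],"twist":0,"grip":0.01},
  {"linear":[0,0.0464,-0.0175],"twist":0,"grip":0.01},
  {"linear":[0,0.0464,-0.0175],"twist":0,"grip":0.01},
  {"linear":[0,0.0464,-0.0175],"twist":0,"grip":0.01},
])

```text
clock: 19.35
ee_pos: [0.4164, 0.3065, 0.2012]
eef_rot: [0.0, 1.572, -0.001]
contact_force: [1.2, -0.2, -1.6]
finger_gap: 0.229
```

drive_tool([
  {"linear":[0,0,0],"twist":4,"grip":0.01},
  {"linear":[0,0,0],"twist":4,"grip":0.01},
  {"linear":[0.03,0,0],"twist":0,"grip":0.01},
  {"linear":[0.03,0,0],"twist":0,"grip":0.01},
  {"linear":[0,0,0],"twist":0,"grip":0.01},
  {"linear":[0,0,0],"twist":0,"grip":0.01},
])

```text
clock: 19.95
ee_pos: [0.4176, 0.3049, 0.1415]
eef_rot: [0.11, 1.57, -0.111]
contact_force: [1.5, 0.1, 0.2]
finger_gap: 0.226
```

Run:
```python
from h import *
to([.4192,.3041,.0618],-8.03); o=bot.get_obs(); print(o["ee_pos"],o["contact_force"])
t=snap("top","t19.png",(115,235,205,285),8);s=snap("scene","s19.png",(280,90,380,190),6)
```

```text
x [-0.0018 -0.001  -1.    ] az of tool z -8.05 local shift (before twist) [ 0.0797 -0.0004  0.0019]
twist (cand, world yaw) 0.023371751677791153  sign: tool x down => twist = -yaw change
[0.41755515 0.30485509 0.14145472] [1.4999705  0.13870157 0.24921314]
```

View pics/s19.png

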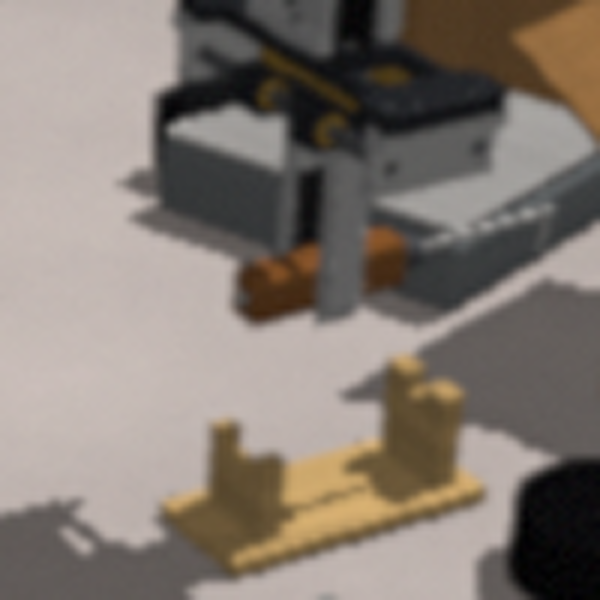

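View pics/t19.png

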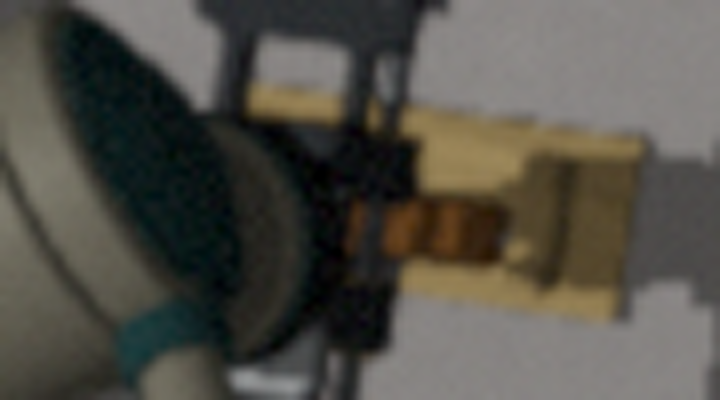

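drive_tool([
  {"linear":[0.02,-0.0004,0.0019],"twist":0,"grip":0.01},
  {"linear":[0.02,0,0],"twist":0,"grip":0.01},
  {"linear":[0.01,0,0],"twist":0,"grip":0.01},
  {"linear":[0,0,0],"twist":0,"grip":0.01},
  {"linear":[0,0,0],"twist":0,"grip":0.01},
])

```text
clock: 20.55
ee_pos: [0.4205, 0.3048, 0.0929]
eef_rot: [0.111, 1.567, -0.11]
contact_force: [0.1, -0.5, -1.0]
finger_gap: 0.23
```

Run:
```python
from h import *
to([.4192,.3041,.0618],-8.03); o=bot.get_obs(); print(o["ee_pos"],o["contact_force"])
```

```text
x [ 1.5e-03  7.0e-04 -1.0e+00] az of tool z -8.06 local shift (before twist) [ 0.0311 -0.0009 -0.0013]
twist (cand, world yaw) 0.025053211644724627  sign: tool x down => twist = -yaw change
[0.42053013 0.30479242 0.09285844] [ 0.05878517 -0.46576756 -0.97603759]
```

drive_tool([
  {"linear":[0.005,-0.0008,-0.0012],"twist":0,"grip":0.01},
  {"linear":[0.006,0,0],"twist":0,"grip":0.01},
  {"linear":[0.006,0,0],"twist":0,"grip":0.01},
  {"linear":[0.006,0,0],"twist":0,"grip":0.01},
  {"linear":[0.004,0,0],"twist":0,"grip":0.01},
  {"linear":[0.003,0,0],"twist":0,"grip":0.01},
  {"linear":[0,0,0],"twist":0,"grip":0.01},
])

```text
clock: 21.25
ee_pos: [0.4183, 0.3038, 0.0623]
eef_rot: [0.11, 1.568, -0.111]
contact_force: [-1.1, -0.4, 4.0]
finger_gap: 0.23
```

Run:
```python
from h import *
to([.4192,.3041,.0618],-8.03); o=bot.get_obs(); print(o["ee_pos"],o["contact_force"],o["moment"])
s=snap("scene","s20.png",(290,110,380,200),6.6)
```

```text
x [-5.e-04 -4.e-04 -1.e+00] az of tool z -8.05 local shift (before twist) [0.0005 0.0005 0.0008]
twist (cand, world yaw) 0.019827534481530407  sign: tool x down => twist = -yaw change
[0.41833606 0.30375665 0.06228538] [-1.0923128  -0.41203457  3.9952322 ] [-0.28969091  0.21525177 -0.0622945 ]
```

View pics/s20.png

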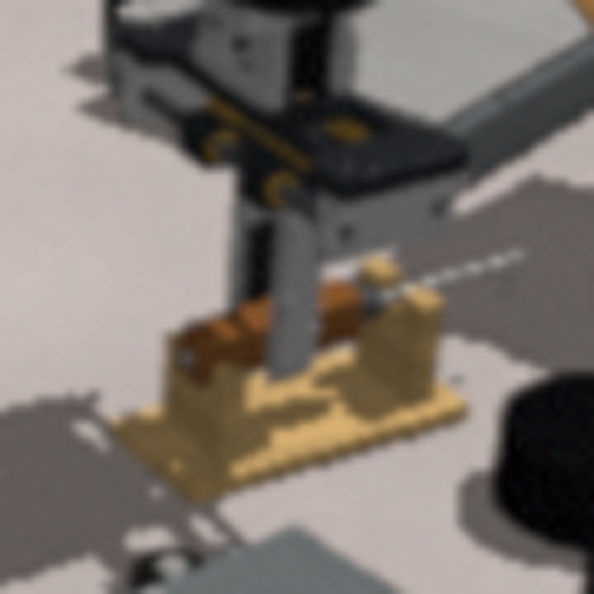

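drive_tool([
  {"linear":[0,0,0],"twist":0,"grip":0.03},
  {"linear":[0,0,0],"twist":0,"grip":0.045},
  {"linear":[0,0,0],"twist":0,"grip":0.06},
  {"linear":[0,0,0],"twist":0,"grip":0.06},
  {"linear":[0,0,0],"twist":0,"grip":0.06},
])

```text
clock: 21.8
ee_pos: [0.4186, 0.3038, 0.0618]
eef_rot: [0.11, 1.568, -0.11]
contact_force: [0.1, -0.3, -0.0]
finger_gap: 0.615
```

drive_tool([
  {"linear":[-0.005,0,0],"twist":0,"grip":0.06},
  {"linear":[-0.01,0,0],"twist":0,"grip":0.06},
  {"linear":[-0.02,0,0],"twist":0,"grip":0.06},
  {"linear":[-0.03,0,0],"twist":0,"grip":0.06},
  {"linear":[-0.04,0,0],"twist":0,"grip":0.06},
  {"linear":[-0.04,0,0],"twist":0,"grip":0.06},
  {"linear":[0,-0.04,-0.01],"twist":0,"grip":0.06},
  {"linear":[0,-0.04,-0.01],"twist":0,"grip":0.06},
  {"linear":[0,-0.04,-0.01],"twist":0,"grip":0.06},
  {"linear":[0,-0.04,-0.01],"twist":0,"grip":0.06},
  {"linear":[0,-0.04,-0.01],"twist":0,"grip":0.06},
  {"linear":[0,0,0],"twist":0,"grip":0.06},
])

```text
clock: 23.0
ee_pos: [0.3387, 0.1096, 0.2076]
eef_rot: [0.112, 1.568, -0.115]
contact_force: [0.0, 0.3, 0.4]
finger_gap: 0.643
```

Run:
```python
from h import *
o=bot.get_obs(); print(o["clock"],o["ee_pos"],o["contact_force"])
t=snap("top","t21.png");s=snap("scene","s21.png")
cv2.imwrite("pics/s21r.png",cv2.resize(s["image"][130:200,290:380,::-1],None,fx=7,fy=7,interpolation=cv2.INTER_CUBIC))
cv2.imwrite("pics/s21h.png",cv2.resize(s["image"][180:240,255:335,::-1],None,fx=9,fy=9,interpolation=cv2.INTER_CUBIC))
cv2.imwrite("pics/t21h.png",cv2.resize(t["image"][180:230,230:300,::-1],None,fx=10,fy=10,interpolation=cv2.INTER_CUBIC))
```

```text
23.0 [0.33866555 0.10959516 0.20763981] [0.0186945  0.27216198 0.37219486]
```

View pics/t21.png

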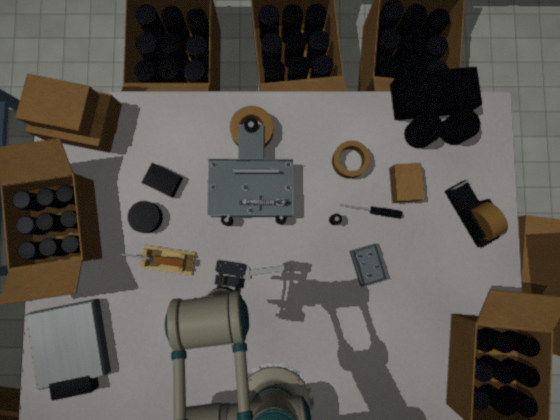

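View pics/s21r.png

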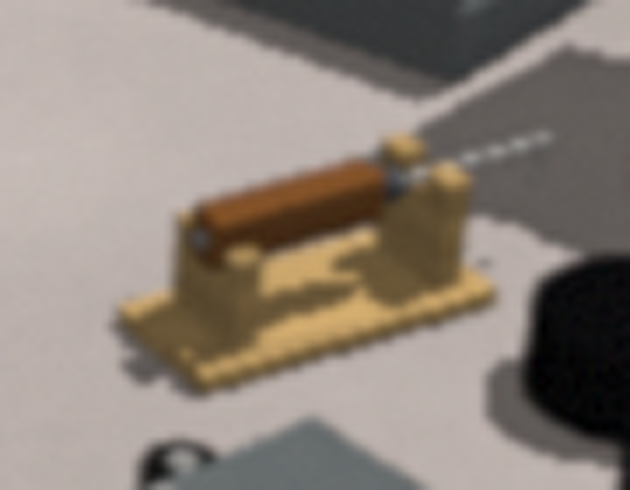

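View pics/s21h.png

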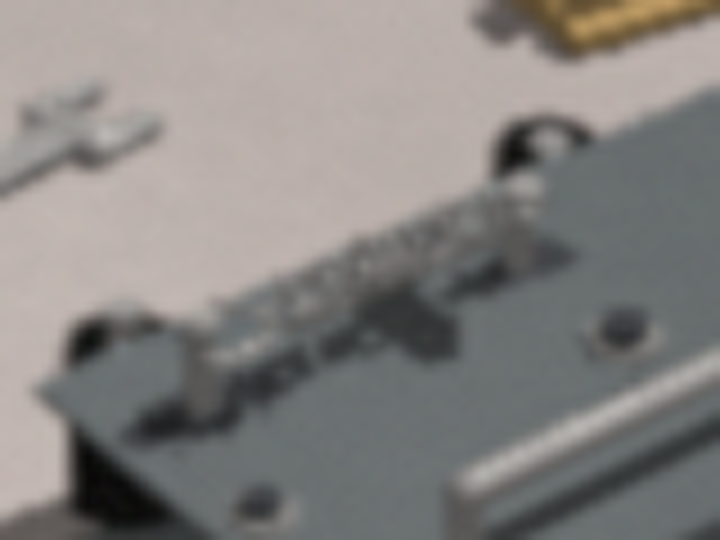

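View pics/t21h.png

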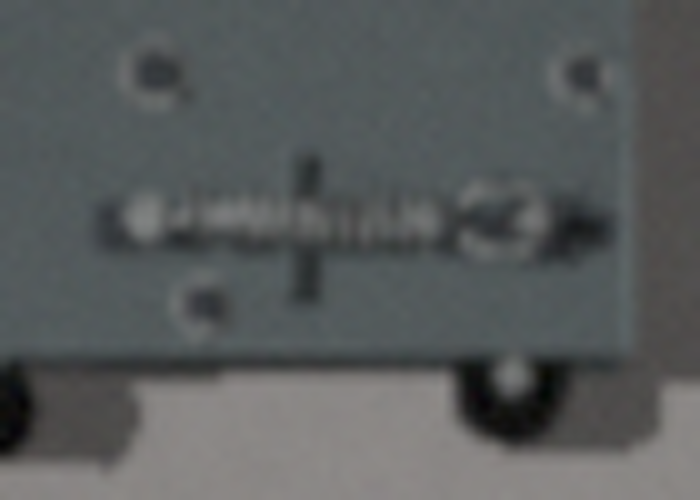

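The top view shows the eye (500,220) round the post (532,220), with the lug pulled over to (148,218). The puller lies in its rest at (165,260), and the bystanders are where they were. Handing in.

```bash
python3 -c "
from rig import bot
print(bot.sign_off())"
```

```text
the job is handed in; nothing more can be done
None
```

The spring is back on the tension post, the puller is back in its rest, and I handed the job in at about 23 s of the 69 s allowed.

- **How it was done:** I gripped the puller, caught the free eye and stretched the spring with the hook tip about 5 mm above the post's head. I then lowered the eye to the waist, moved the hook sideways round the post so the post took the load, and lifted the hook out free.
- **Forces:** The wrist felt about 10 N at most along the spring and about 3 N sideways. From the hook's position the largest stretch was about 45 mm, against the 70 mm limit.
- **Last pictures:** The eye is round the post at waist height, with the roller arm's lug swung towards the post. The puller sits in both notches, and by eye the other things have not moved.
- **Less certain:** The pictures are coarse, good to about 1–2 mm in height. That the wire sits in the waist rests on an outline overlaid on the picture and on the spring's pull leaving the hook, not on a direct measurement. While moving the hook round the post, the puller drifted about 2 mm further sideways than I asked, with only light force.

No check failed.

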